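Load and clamp the sample shaker, then set its speed

ROBOT

A 6-joint arm with a two-finger parallel gripper is mounted at the origin on the work surface. World frame = base frame: x ahead of the robot, y to its left, z up, the work surface at z = 0. Lengths are in m, angles in rad, forces in N, time in s.
With the tool pointing down it reaches from about 0.375 to 0.925 m from the base axis. Payload 5.7 kg.
Tool frame: the origin (TCP) lies at the very end of the fingers, on their centre line; the grasp point (between the pads) lies 19 mm behind it; z points along the fingers, y is the direction in which the jaws open and shut (so a half turn about z gives the same grasp; the last joint's range is limited). The gripper opens to 85 mm and grips with 20 to 120 N. Pads are 22 mm wide; open, the fingers measure 114 mm over their backs; the gripper's body (76 mm by 85 mm) begins 54 mm behind the grasp point. The pads swing forward as they close: fully open they stand 13 mm farther back than shut.
Start: joints at [1.108, 0.359, 1.51, -0, 1.272, -0.115], TCP at [0.204, 0.564, 0.231] pointing down, gripper open.
Joint ranges: [-2.97, 2.97], [-1.01, 2.36], [0.21, 2.38], [-0.96, 4.11], [0.2, 2.71], [-2.98, 2.98]. Speed limits (rad/s): [2.39, 2.39, 3.14, 3.14, 3.14, 3.14].

INTERFACE

Orientations are given as a unit quaternion [x, y, z, w].
In Python, from rig import manip gives the robot as it stands.
- The arm moves only by the tool servo_tool, never from a script. Its argument "deltas" is a list of rows, each an object of numbers: "grip": the finger opening in mm, from 0 to 85.4; "x", "y", "z": the shift along the world's x, y, z in units of 25 mm (1.0 is 25 mm); "ax", "ay", "az": the turn, a rotation vector about the world's x, y, z in degrees. A call has exactly 8 rows; each row is the pose to reach, as a shift and turn from the pose commanded when the call began; what a row does not reach only later rows make up. A row lasts 1/12 s, in which the tool goes at most 41.7 mm and 7.16 degrees, less where a joint would pass 70% of its speed; a pose out of reach is approached as far as the arm can. A call with a gripper value outside its range is refused whole. The fingers move at their own pace and stop on an object; "force" is the grip in N (left out, the last holds). Time passes only in rows, so rows that repeat a pose let the fingers close, or fill a call up. It gives the time, the measured TCP pose, the force and the opening at its end, in the units of the state.
- manip.read_state(): the state, without advancing time (a new reading comes with each control period).
- manip.snapshot(name): name is "scene" or "top"; returns a dict with "pixels" (480x640x3 uint8, blue, green, red), "fovy" (degrees; the focal length in pixels is half the picture's height over the tangent of half this angle, whatever the lens; pixels are square), "cx", "cy" (the principal point, pixels), "extrinsics" (4x4, takes a point from world to camera coordinates). Camera axes: x right, y down, z forward; pixel columns grow to the right and rows downward; lengths in m; the calibration is good to about 2 mm. A picture is of the moment at which its call begins. There is no depth.
- manip.hand_in(): hands the job in, once; it reports no verdict.
Trained networks look in the newest picture that a camera, given by its name, has taken for a name from the list of things; names that differ only in an ending like _2 or _b are one class to them, and where a whole thing is asked for, a point or a joint stands for the part that bears it (a point fixed in the world has none). Each returns a list of dicts, best first, with "confidence" (0 to 1); they miss things now and then, are a little off and sometimes report something else, mostly with a low value. They report only what shows in the picture. A call takes as long as a camera call. They do not tell look-alikes from the thing itself.
- manip.regions_of(query, camera): "mask" (480x640 bool, what is visible of it) and "extent" ([left, top, width, height] in pixels, round what is visible of it).
The state is a dict: "time_s": time; "joints": joint angles; "qvel": joint speeds; "joint_efforts": joint torques, N m; "eef_pos": TCP position; "tcp_rot": TCP orientation; "force": force on the tool from outside, world axes, zero at the start; "wrist_torque": the same for the moment, N m; "gripper_width": opening from 0.0 (shut) to 1.0 (fully open).
Only numpy, scipy, OpenCV 4.12 (cv2) and the standard library are available. Lean on these libraries where they do the work, as an engineer would, in place of code of your own. Each camera call takes 0.05 s, during which the arm holds its last target.

TASK

Get the sample shaker ready: swing its hold-down arm back as far as it goes, clear of the wells, and stand every green-capped sample jar from the bench upright in a well of its own, right down on the floor of the well. Then swing the arm over the jars up to its stop, push its red knob down and screw it clockwise until it stops, and only after that slide the black speed fader level with the green marker. Leave everything else on the bench as it is, and let go of everything at the end.

Things in the scene. Friction and masses are not known exactly. Their poses are not given: they have to be found in the camera images.
- shaker: Sample shaker, fixed: cream base 130 (x) x 370 (y) x 28 mm high; on it an aluminium well deck 84 x 246 mm, top at 43 mm. Origin on the bench under the middle of the well row; y runs along the row to the arm's pivot post (28 mm diameter, at y = +170 mm), x away from the robot. Receiver post, a steel fork 36 x 26 mm, 97 mm high, at y = -140 mm.
- well0 (a point): Centre of the floor of square well 0 (50 x 50 mm, 15 mm deep, open at the top; floor 28 mm above the bench, mouth at 43 mm). The four wells are 57 mm apart in a row; well3 is nearest the pivot. All start empty.
- well1 (a point): Centre of the floor of square well 1 (50 x 50 mm, 15 mm deep, open at the top; floor 28 mm above the bench, mouth at 43 mm). The four wells are 57 mm apart in a row; well3 is nearest the pivot. All start empty.
- well2 (a point): Centre of the floor of square well 2 (50 x 50 mm, 15 mm deep, open at the top; floor 28 mm above the bench, mouth at 43 mm). The four wells are 57 mm apart in a row; well3 is nearest the pivot. All start empty.
- well3 (a point): Centre of the floor of square well 3 (50 x 50 mm, 15 mm deep, open at the top; floor 28 mm above the bench, mouth at 43 mm). The four wells are 57 mm apart in a row; well3 is nearest the pivot. All start empty.
- clamp_arm (a joint): Hold-down arm (grey beam 26 mm wide, 115 to 125 mm above the bench) on a vertical hinge: 0 = stop over the wells, pointing to the shaker's -y; grows anticlockwise seen from above, over the far side, to a stop at 1.6 rad. Starts over the wells, stays where left (0.15 Nm). White bar below it, 30 x 225 mm, underside at 103 mm, up to 12 mm lower when the knob is down; seated jars reach 88 mm.
- pivot (a point): Point on the arm's hinge axis, 120 mm above the bench (axes of the shaker). The handle is 150 mm and the knob axis 310 mm from the axis, both on the arm's centre line.
- swing_handle (a point): On the axis of the upright orange handle pin of the arm (18 mm diameter, from 125 to 175 mm above the bench), 22 mm below its top. Its axes turn with the arm: -y points from the pivot to the knob.
- knob_grip (a point): On the axis of the red wing knob at the arm's free end, 13 mm below the wing's top. Wing: 56 mm long along the point's x, 14 mm thick along its y (grip it along y), 34 mm tall (149 to 183 mm above the bench when up). The steel boss under it is 50 mm across, top 135 mm above the bench. The point sinks and turns with the knob.
- knob_press (a joint): How far the knob is down (m): 0 = up, held by a spring (2 N at the top, about 6 N when down), at most 0.012. The hold-down bar goes down with it. Once the thread has caught, it stays down when let go.
- knob_turn (a joint): Turn of the knob, clockwise seen from above, 0 to its stop at 2.5 rad. Starts near 0. Unless pushed down 7 mm or more it turns only to about 0.3 rad; pushed, it enters a thread that draws it down and, from about 0.7 rad on, holds it, so that it can be let go for a new grip. Home at 2.5 rad it is about 10 mm down. Needs about 0.1 Nm.
- fader (a joint): Travel of the black fader (m) along the track on top of the cream speed control box (100 x 200 x 45 mm high, fixed): 0 to 0.110, starts near 0, the end nearer the robot, and grows roughly away from the robot. It stays where it is left (friction 1.5 N).
- fader_top (a point): Middle of the top of the fader's grip, a black block 28 mm across the track (x) x 20 mm along it (y) x 36 mm tall with a white line across its top, 82 mm above the bench. Its y axis points along the track, the way the fader's value grows.
- marker: Green marker tab, 24 x 8 x 4 mm, on top of the control box beside the track, about 35 mm from its middle line. Origin at its middle; y axis along the track as for fader_top. The fader is level with it when both lie at the same place along this y axis. Its place along the track differs from start to start; it cannot be moved.
- jar0: Squat sample jar standing on the bench: round, 44 mm diameter from bottom to top, 60 mm tall, white with a green cap (cap 42 to 60 mm), about 0.12 kg. Origin: centre of its underside, z up. Two to four of the jars are present; any jar may go in any well.
- jar1: Squat sample jar standing on the bench: round, 44 mm diameter from bottom to top, 60 mm tall, white with a green cap (cap 42 to 60 mm), about 0.12 kg. Origin: centre of its underside, z up. Two to four of the jars are present; any jar may go in any well.
- jar2: Squat sample jar standing on the bench: round, 44 mm diameter from bottom to top, 60 mm tall, white with a green cap (cap 42 to 60 mm), about 0.12 kg. Origin: centre of its underside, z up. Two to four of the jars are present; any jar may go in any well.
- jar3: Squat sample jar standing on the bench: round, 44 mm diameter from bottom to top, 60 mm tall, white with a green cap (cap 42 to 60 mm), about 0.12 kg. Origin: centre of its underside, z up. Two to four of the jars are present; any jar may go in any well.
- tip_box: Bystander: yellow pipette-tip box, 85 x 120 x 60 mm, loose. Leave alone. Origin: centre of its underside.
- tube_rack: Bystander: wooden tube rack, 70 x 160 mm, 80 mm high with its tubes, loose. Leave alone. Origin: centre of its underside.
- wash_bottle: Bystander: yellow bottle with a red cap, 64 mm diameter, 160 mm tall, loose. Leave alone. Origin: centre of its underside.
- beaker: Bystander: glass beaker, 72 mm diameter, 90 mm tall, loose. Leave alone. Origin: centre of its underside.
- phone: Bystander: blue-backed phone lying face down, 150 x 72 x 9 mm, loose. Leave alone. Origin: centre of its underside.
- pipette: Bystander: white pipette lying along its y axis, about 270 mm long, 22 mm high, loose. Leave alone. Origin: centre of the underside of its body.
There are look-alikes about, which are no part of the job. What is shaped like the jar1 but pink is not meant.

How it is judged:
By the outcome, as a careful person would: the job done as asked, in the order asked, and still so for the second after the job is handed in, with the robot touching nothing.
Of jar0, jar1, jar2, jar3 only 2 to 4 are there at a start; the rules pass over those that are not, and their reading is None.
At some moment in a run one of jar0, jar1, jar2, jar3 may be knocked a few centimetres aside while the robot is not near it.
Once in a run the grip may slacken for a moment while it holds something.
It also fails if it takes over 210 s, if anything falls off the work surface, if the arm or the gripper's body presses on something with over 40 N, if the wrist force passes 120 N, or if a joint passes its speed limit or range.

## Working session

There is one attempt and no reset: what is moved stays moved. The work goes in short steps, Python scripts to look and compute and a tool call to move; the robot and the scene stay as the last step left them, time stands still between calls to the robot, and variables do not carry over. Pictures are saved under pics/ and viewed, and the job is handed in when it is done.

Besides the shell and the picture viewer there is one more tool, called after "Call:" as name(argument=value, ...) on one line, values as JSON. servo_tool: Moves the arm, as the interface text tells. Its arguments: {"type":"object","properties":{"deltas":{"type":"array","items":{"type":"object","properties":{"grip":{"type":"number"},"x":{"type":"number"},"y":{"type":"number"},"z":{"type":"number"},"ax":{"type":"number"},"ay":{"type":"number"},"az":{"type":"number"}}}},"force":{"type":"number"}},"required":["deltas"]}

```bash
mkdir -p pics; ls; python3 - <<'E'
from rig import manip
import cv2
s=manip.read_state(); print(s)
for n in("scene","top"):
    d=manip.snapshot(n); cv2.imwrite(f"pics/{n}0.png",d["pixels"]); print(n,d["fovy"],d["cx"],d["cy"],d["extrinsics"])
E
```

```text
pics
{'time_s': 0.0, 'joints': array([ 1.10787777e+00,  3.59484384e-01,  1.51144736e+00, -1.33424541e-05,
        1.27247940e+00, -1.15071087e-01]), 'qvel': array([ 0.00032895,  0.00025826,  0.00044711,  0.00013641, -0.0012893 ,
       -0.00071   ]), 'joint_efforts': array([-2.94231377e-04, -5.27604532e+01, -2.78624046e+01,  2.19646026e-04,
        1.28915758e-02,  9.58696376e-06]), 'eef_pos': array([0.20421465, 0.56345427, 0.23046017]), 'tcp_rot': array([ 1.73046201e-01,  9.84913288e-01, -8.73355933e-04, -2.53014225e-04]), 'force': array([-0.75174647,  1.02835307,  0.29118031]), 'wrist_torque': array([0.03836481, 0.03623814, 0.00558299]), 'gripper_width': 0.9958737544609336}
scene 42.66860423616466 311.2419533153284 236.02376807690047 [[ 0.8830395   0.46908708 -0.01409123 -0.42655893]
 [ 0.38933074 -0.74900561 -0.53610836 -0.17236962]
 [-0.26203592  0.46791871 -0.84403155  1.5818715 ]
 [ 0.          0.          0.          1.        ]]
top 47.051213439134976 318.673864421694 249.23468135558645 [[ 0.01481133 -0.99985137  0.00882379 -0.09381318]
 [-0.98557964 -0.01608646 -0.16844586  0.52795652]
 [ 0.16856276 -0.00620164 -0.98567141  1.26759395]
 [ 0.          0.          0.          1.        ]]
```

View pics/scene0.png

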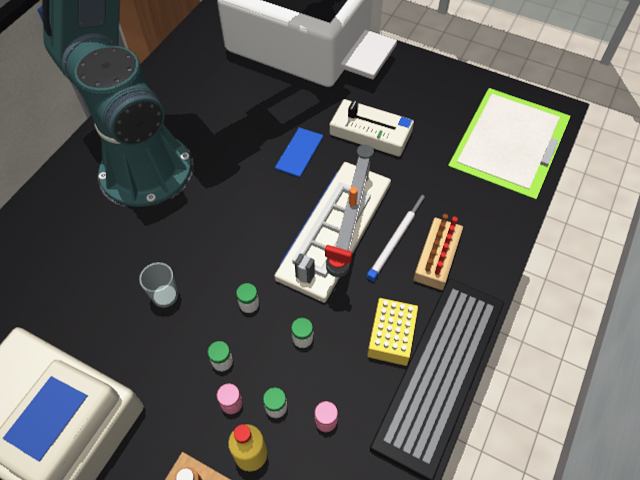

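View pics/top0.png

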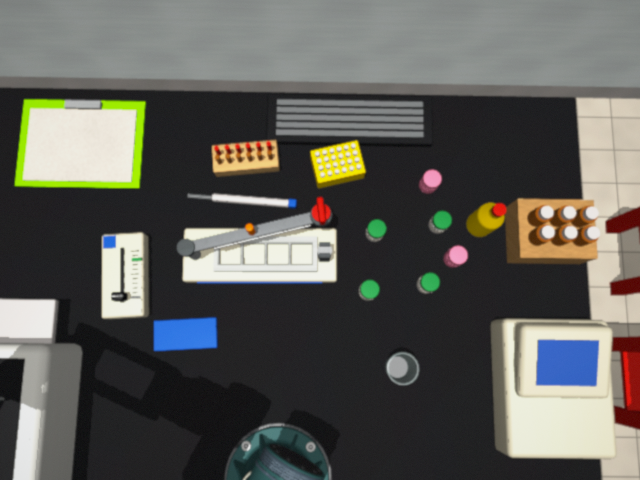

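Four green jars, at scene (247,297), (302,332), (220,355) and (275,402). The pink look-alikes at scene (229,398) and (326,416) are to be left alone. The hold-down arm points slightly to the far side. The fader is on the box at top (125,275).

```bash
cat > h.py <<'E'
from rig import manip
import cv2, numpy as np
from scipy.optimize import least_squares
from scipy.spatial.transform import Rotation as R
def snap(n,save=None):
    d=manip.snapshot(n); h=d["pixels"].shape[0]
    f=h/2/np.tan(np.radians(d["fovy"])/2)
    c=dict(f=f,cx=d["cx"],cy=d["cy"],E=np.array(d["extrinsics"]),img=d["pixels"],name=n)
    if save: cv2.imwrite(f"pics/{save}.png",d["pixels"])
    return c
def proj(c,P):
    P=np.atleast_2d(P); q=P@c["E"][:3,:3].T+c["E"][:3,3]
    return np.c_[c["f"]*q[:,0]/q[:,2]+c["cx"],c["f"]*q[:,1]/q[:,2]+c["cy"]]
def ray(c,uv,z):
    Rm=c["E"][:3,:3];t=c["E"][:3,3]; o=-Rm.T@t
    d=Rm.T@np.array([(uv[0]-c["cx"])/c["f"],(uv[1]-c["cy"])/c["f"],1])
    return o+d*(z-o[2])/d[2]
def crop(c,x0,y0,x1,y1,s,name):
    cv2.imwrite(f"pics/{name}.png",cv2.resize(c["img"][y0:y1,x0:x1],None,fx=s,fy=s,interpolation=cv2.INTER_CUBIC))
def green(c):
    """green cap blobs -> cap-top centre estimate: list of (u,v,area)"""
    hsv=cv2.cvtColor(c["img"],cv2.COLOR_BGR2HSV)
    m=cv2.inRange(hsv,(50,120,50),(80,255,255))
    n,l,st,ce=cv2.connectedComponentsWithStats(m)
    return [(ce[i],st[i]) for i in range(1,n) if st[i,4]>60],l
def jars(c,z0=0.0):
    """fit xy of the visible cap (centroid of silhouette of the cap cylinder z 42..60)"""
    out=[]
    a=np.linspace(0,2*np.pi,40)
    ring=lambda x,y,z:np.c_[x+.022*np.cos(a),y+.022*np.sin(a),np.full(40,z)]
    for ce,st in green(c)[0]:
        if st[4]>1500: continue
        p=ray(c,ce,z0+.054)[:2]
        def res(q):
            pts=proj(c,np.r_[ring(*q,z0+.042),ring(*q,z0+.06)]).astype(np.float32)
            h=cv2.convexHull(pts); M=cv2.moments(h); return [M["m10"]/M["m00"]-ce[0],M["m01"]/M["m00"]-ce[1]]
        s=least_squares(res,p); out.append((s.x.round(4),ce.round(0),st[4]))
    return out
E
python3 - <<'E'
from h import *
A=snap("scene");B=snap("top")
for c in(A,B):
    print(c["name"])
    for j in jars(c): print(*j)
    for q in["jar0","clamp_arm","swing_handle","knob_grip","shaker","fader_top","marker"]:
        print(q,[(round(r["confidence"],2),r["extent"]) for r in manip.regions_of(q,c["name"])])
crop(B,170,180,350,300,4,"b1");crop(B,90,220,160,330,5,"b2");crop(A,260,130,400,310,4,"a1");crop(A,320,90,420,160,6,"a2")
E
```

```text
scene
[ 0.4339 -0.2051] [246. 293.] 330
[ 0.5792 -0.2218] [302. 328.] 354
[ 0.4529 -0.3469] [218. 352.] 379
[ 0.6027 -0.3788] [274. 399.] 412
jar0 [(0.85, [294.6, 317.2, 18.0, 31.7]), (0.79, [205.4, 338.7, 28.8, 35.5]), (0.68, [263.5, 387.8, 21.4, 30.9]), (0.64, [220.7, 383.8, 21.7, 33.0]), (0.57, [235.8, 282.0, 22.3, 30.5]), (0.39, [368.9, 298.3, 50.8, 66.9])]
clamp_arm [(0.82, [324.9, 142.3, 48.4, 138.1])]
swing_handle [(0.61, [325.2, 143.9, 49.0, 137.1])]
knob_grip [(0.83, [321.7, 248.3, 26.6, 17.7])]
shaker [(0.74, [277.1, 144.8, 115.4, 158.9]), (0.72, [367.9, 196.1, 53.6, 87.3])]
fader_top []
marker [(0.6, [368.9, 297.0, 50.6, 68.8])]
top
[ 0.6063 -0.3804] [442. 219.] 296
[ 0.5825 -0.2233] [377. 228.] 298
[ 0.456 -0.349] [430. 281.] 304
[ 0.4373 -0.2068] [370. 288.] 301
jar0 [(0.89, [368.5, 218.2, 19.6, 25.8]), (0.76, [445.4, 246.0, 22.0, 23.0]), (0.75, [427.7, 212.8, 21.1, 21.3]), (0.74, [419.0, 169.1, 23.2, 25.0]), (0.72, [416.8, 273.3, 25.0, 22.6]), (0.62, [359.2, 279.4, 21.5, 18.3])]
clamp_arm [(0.63, [178.0, 199.8, 157.2, 60.2]), (0.36, [177.4, 195.6, 157.8, 87.3])]
swing_handle [(0.74, [177.6, 201.3, 150.1, 53.0]), (0.58, [311.7, 197.4, 19.9, 25.4])]
knob_grip [(0.76, [311.1, 195.6, 18.1, 32.7])]
shaker [(0.72, [176.7, 195.3, 159.1, 88.7]), (0.68, [310.2, 198.6, 19.4, 25.1])]
fader_top [(0.54, [111.5, 291.6, 15.1, 12.8]), (0.25, [176.7, 195.0, 161.8, 86.5])]
marker []
```

View crops.

View pics/b1.png

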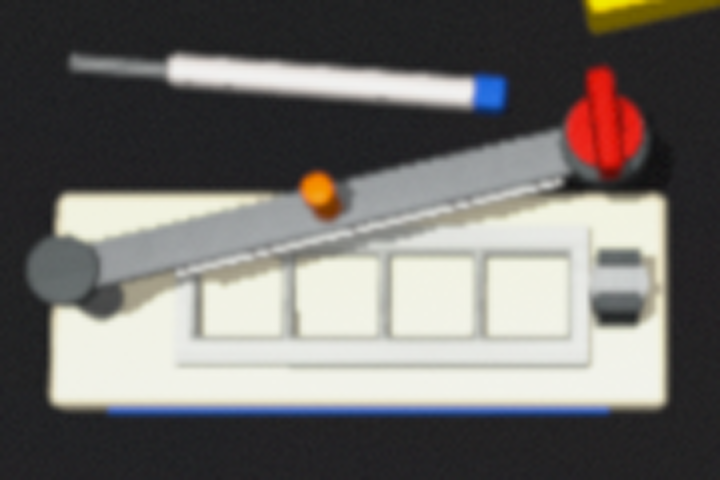

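View pics/b2.png

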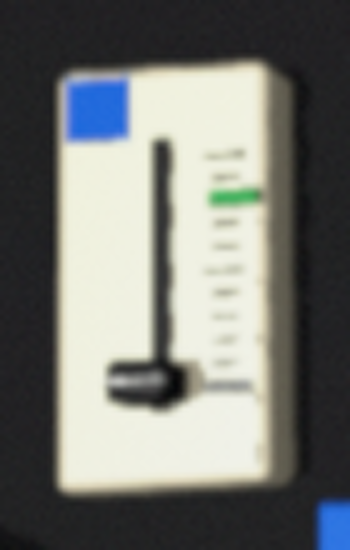

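View pics/a1.png

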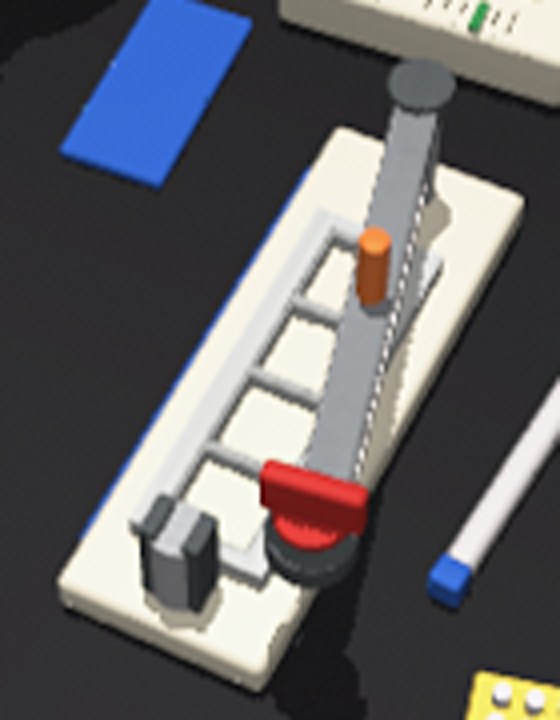

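View pics/a2.png

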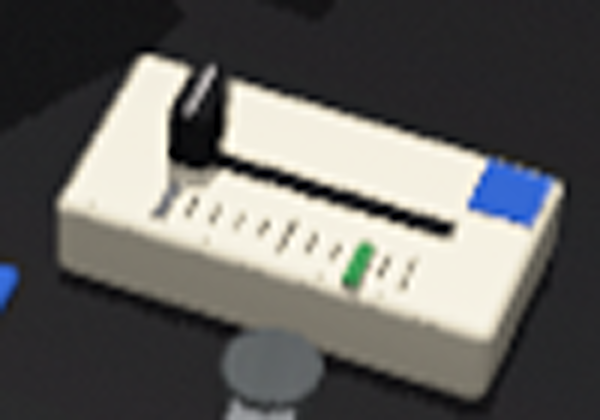

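```bash
python3 - <<'E'
from h import *
A=snap("scene");B=snap("top")
obs=[]
def add(c,o,s,uv,P): obs.append((c,np.array(uv)/s+np.array(o)+(0.5/s-0.5),np.array(P)))
T=(170,180);S=(260,130)
add(B,T,4,(60,193),(.065,.185,.028));add(B,T,4,(667,193),(.065,-.185,.028));add(B,T,4,(667,408),(-.065,-.185,.028));add(B,T,4,(50,408),(-.065,.185,.028))
add(B,T,4,(590,363),(-.042,-.123,.043));add(B,T,4,(590,226),(.042,-.123,.043));add(B,T,4,(177,363),(-.042,.123,.043))
add(A,S,4,(58,588),(-.065,-.185,.028));add(A,S,4,(262,672),(.065,-.185,.028));add(A,S,4,(525,202),(.065,.185,.028));add(A,S,4,(338,127),(-.065,.185,.028))
def P(q,p):
    c,s=np.cos(q[2]),np.sin(q[2]); return np.array([q[0]+c*p[0]-s*p[1],q[1]+s*p[0]+c*p[1],p[2]])
r=lambda q:np.concatenate([proj(c,P(q,p))[0]-uv for c,uv,p in obs])
s=least_squares(r,[.55,.1,0],loss='soft_l1');q=s.x;print(q);print(r(q).reshape(-1,2).round(1).tolist())
for n,c in(("A",A),("B",B)):
    k=[i for i in range(len(obs)) if (obs[i][0] is c)]
    rr=lambda q:np.concatenate([proj(c,P(q,obs[i][2]))[0]-obs[i][1] for i in k]); print(n,least_squares(rr,q).x)
for i in range(4): print("well",i,P(q,(0,(i-1.5)*.057,.028)).round(4))
piv=P(q,(0,.17,.12));print("pivot",piv)
# pivot cap (top of post ~.13?) and handle, knob
hB=ray(B,(170+317/4,180+190/4),.175);hA=ray(A,(260+374/4,130+237/4),.175);print("handle",hA,hB)
print("handle r",np.hypot(*(hA-piv)[:2]),np.hypot(*(hB-piv)[:2]))
kB=ray(B,(170+600/4,180+118/4),.183);kA=ray(A,(260+313/4,130+482/4),.183)
print("knob",kA,kB)
for v in(hA,hB,kA,kB): d=(v-piv)[:2];print("ang",np.arctan2(d[0],-d[1])-0-q[2],np.hypot(*d))
# fader
fB=ray(B,(90+138/5,220+383/5),.082);fA=ray(A,(320+203/6,90+88/6),.082);print("fader",fA,fB)
mB=ray(B,(90+235/5,220+198/5),.047);mA=ray(A,(320+359/6,90+264/6),.047);print("marker",mA,mB)
t1B=ray(B,(90+162/5,220+142/5),.046);t1A=ray(A,(320+452/6,90+229/6),.046);print("track end",t1A,t1B)
# knob wing direction
w=[ray(B,(170+x/4,180+y/4),.183) for x,y in((599,70),(608,170))];print("wing",w)
E
```

```text
[0.51819836 0.05300849 0.01730942]
[[0.4, -0.2], [1.2, -0.3], [1.7, -0.8], [0.8, -0.6], [-5.1, 0.1], [-5.1, -0.4], [-5.8, 0.3], [-1.4, -0.4], [-0.4, 1.9], [0.2, -1.0], [-0.6, -0.5]]
A [0.51916399 0.05394615 0.01842007]
B [0.51763632 0.04885826 0.01777635]
well 0 [ 0.5197 -0.0325  0.028 ]
well 1 [0.5187 0.0245 0.028 ]
well 2 [0.5177 0.0815 0.028 ]
well 3 [0.5167 0.1385 0.028 ]
pivot [0.51525591 0.22298303 0.12      ]
handle [0.55338129 0.06642886 0.175     ] [0.55221651 0.06549698 0.175     ]
handle r 0.16112961381422183 0.16176507690645672
knob [ 0.59518152 -0.09040249  0.183     ] [ 0.59266682 -0.08629     0.183     ]
ang 0.22156911584878405 0.16112961381422183
ang 0.2132099756808613 0.16176507690645672
ang 0.23240644406337352 0.32341704503266516
ang 0.22795119403754646 0.3188138204739052
fader [0.40920591 0.37508843 0.082     ] [0.40639981 0.36998906 0.082     ]
marker [0.49958795 0.34448535 0.047     ] [0.49718722 0.34339455 0.047     ]
track end [0.52644884 0.38172529 0.046     ] [0.52362429 0.38014555 0.046     ]
wing [array([ 0.6193089 , -0.08536543,  0.183     ]), array([ 0.56409207, -0.09099368,  0.183     ])]
```

```bash
python3 - <<'E'
from h import *
A=snap("scene");B=snap("top")
obs=[]
def add(c,o,s,uv,P,b=0): obs.append((c,np.array(uv)/s+np.array(o)+(0.5/s-0.5),np.array(P),b))
T=(170,180);S=(260,130)
for a in[(B,T,4,(60,193),(.065,.185,.028)),(B,T,4,(667,193),(.065,-.185,.028)),(B,T,4,(667,408),(-.065,-.185,.028)),(B,T,4,(50,408),(-.065,.185,.028)),
 (A,S,4,(58,588),(-.065,-.185,.028)),(A,S,4,(525,202),(.065,.185,.028)),(A,S,4,(338,127),(-.065,.185,.028))]: add(*a,b=1)
add(B,T,4,(590,363),(-.042,-.123,.043));add(B,T,4,(590,226),(.042,-.123,.043));add(B,T,4,(177,363),(-.042,.123,.043))
add(B,T,4,(571,338),(-.025,-.1105,.043));add(B,T,4,(388,338),(-.025,.0035,.043));
add(A,S,4,(268,582),(.042,-.123,.043));add(A,S,4,(318,207),(-.042,.123,.043));add(A,S,4,(441,262),(.042,.123,.043))
def P(q,p):
    c,s=np.cos(q[2]),np.sin(q[2]); return np.array([q[0]+c*p[0]-s*p[1],q[1]+s*p[0]+c*p[1],p[2]])
def r(q,sel=None): return np.concatenate([proj(c,P(q,p+np.array([0,b*q[3],0])))[0]-uv for c,uv,p,b in obs if sel is None or c is sel])
for sel in(None,A,B):
    s=least_squares(r,[.55,.1,0,0.01],loss='soft_l1',args=(sel,));print(s.x.round(4))
    if sel is None: q=s.x;print(r(q).reshape(-1,2).round(1).tolist())
for i in range(4): print("well",i,P(q,(0,(i-1.5)*.057,.028)).round(4))
piv=P(q,(0,.17,.12));print("pivot",piv)
for v in[[.5534,.0664],[.5522,.0655],[.5952,-.0904],[.5927,-.0863]]: d=v-piv[:2];print("ang",np.arctan2(d[0],-d[1])-q[2],np.hypot(*d))
E
```

```text
[0.5183 0.0394 0.0174 0.015 ]
[[-0.2, -0.1], [0.6, -0.2], [1.1, -0.7], [0.2, -0.5], [-1.2, -0.9], [0.4, -1.5], [-0.4, -0.9], [0.7, 0.2], [0.6, -0.4], [-0.1, 0.3], [0.1, -0.7], [-2.2, -0.6], [-1.5, -0.4], [-0.2, 0.5], [0.6, -0.9]]
[0.5204 0.0391 0.0239 0.0135]
[0.5176 0.0395 0.0157 0.0158]
well 0 [ 0.5198 -0.046   0.028 ]
well 1 [0.5188 0.011  0.028 ]
well 2 [0.5178 0.0679 0.028 ]
well 3 [0.5168 0.1249 0.028 ]
pivot [0.51533999 0.20942031 0.12      ]
ang 0.24268332601449524 0.1479978811406361
ang 0.23331971122052977 0.14856552548951435
ang 0.2429106782316682 0.3102738116616059
ang 0.23845983635146836 0.30567150936914533
```

Shaker is solved: the handle and knob radii check out at 148 and 308 mm, against 150 and 310 mm, and the arm is at about 0.24 rad. Moving to the handle now.

Call:
servo_tool(deltas=[{"x":7,"y":-10,"z":0.8,"az":-16},{"x":7,"y":-10,"z":0.8,"az":-16},{"x":7,"y":-10,"z":0.8,"az":-16},{"x":7,"y":-10,"z":0.8,"az":-16},{"x":7,"y":-10,"z":0.8,"az":-16},{"x":7,"y":-10,"z":0.8,"az":-16},{"x":7,"y":-10,"z":0.8,"az":-16},{"x":7,"y":-10,"z":0.8,"az":-16}])

```text
$.deltas[0]: bad value
```

```bash
python3 - <<'E'
from h import *
B=snap("top")
for n,uv,z in[("bottle cap",(499,210),.16),("pink1",(431,178),.056),("pink2",(458,253),.056),("tip",(338,157),.06),("beaker",(403,366),.09),("rack l",(215,152),.08),("rack r",(278,150),.08),("pip l",(190,196),.02),("pip r",(295,203),.02)]: print(n,ray(B,uv,z).round(3))
s=manip.read_state();print(s["eef_pos"],s["joints"],s["tcp_rot"])
E
```

```text
bottle cap [ 0.604 -0.481  0.16 ]
pink1 [ 0.707 -0.355  0.056]
pink2 [ 0.524 -0.415  0.056]
tip [ 0.754 -0.129  0.06 ]
beaker [ 0.262 -0.277  0.09 ]
rack l [0.755 0.165 0.08 ]
rack r [0.762 0.015 0.08 ]
pip l [0.662 0.233 0.02 ]
pip r [ 0.648 -0.026  0.02 ]
[0.20448819 0.5640343  0.23126984] [ 1.10788372e+00  3.58782095e-01  1.51041995e+00  1.67688624e-05
  1.27250057e+00 -1.15103470e-01] [ 1.73031758e-01  9.84916244e-01 -5.04151834e-05 -2.33508626e-05]
```

Call:
servo_tool(deltas=[{"x":7,"y":-10,"z":0.8,"ax":0,"ay":0,"az":-16,"grip":85},{"x":7,"y":-10,"z":0.8,"ax":0,"ay":0,"az":-16,"grip":85},{"x":7,"y":-10,"z":0.8,"ax":0,"ay":0,"az":-16,"grip":85},{"x":7,"y":-10,"z":0.8,"ax":0,"ay":0,"az":-16,"grip":85},{"x":7,"y":-10,"z":0.8,"ax":0,"ay":0,"az":-16,"grip":85},{"x":7,"y":-10,"z":0.8,"ax":0,"ay":0,"az":-16,"grip":85},{"x":7,"y":-10,"z":0.8,"ax":0,"ay":0,"az":-16,"grip":85},{"x":7,"y":-10,"z":0.8,"ax":0,"ay":0,"az":-16,"grip":85}])

```text
time_s: 1.82
eef_pos: [0.3822, 0.3103, 0.2519]
tcp_rot: [0.31, 0.951, -0.0, 0.001]
force: [0.5, -0.4, 0.3]
gripper_width: 0.999
```

Call:
servo_tool(deltas=[{"x":6.8,"y":-9.8,"z":0,"ax":0,"ay":0,"az":0,"grip":60},{"x":6.8,"y":-9.8,"z":0,"ax":0,"ay":0,"az":0,"grip":60},{"x":6.8,"y":-9.8,"z":0,"ax":0,"ay":0,"az":0,"grip":60},{"x":6.8,"y":-9.8,"z":0,"ax":0,"ay":0,"az":0,"grip":60},{"x":6.8,"y":-9.8,"z":0,"ax":0,"ay":0,"az":0,"grip":60},{"x":6.8,"y":-9.8,"z":0,"ax":0,"ay":0,"az":0,"grip":60},{"x":6.8,"y":-9.8,"z":0,"ax":0,"ay":0,"az":0,"grip":60},{"x":6.8,"y":-9.8,"z":0,"ax":0,"ay":0,"az":0,"grip":60}])

```text
time_s: 2.48
eef_pos: [0.5537, 0.0636, 0.2516]
tcp_rot: [0.31, 0.951, -0.001, 0.002]
force: [0.9, 0.3, 1.6]
gripper_width: 0.698
```

```bash
python3 - <<'E'
from h import *
A=snap("scene","a3");B=snap("top","b3")
s=manip.read_state();print(s["eef_pos"],s["joints"])
E
```

```text
[0.55060633 0.06729254 0.25110341] [-2.87107875e-03  2.75880267e-01  1.58279042e+00 -7.52786150e-05
  1.28279064e+00 -9.43037048e-01]
```

View pics/a3.png

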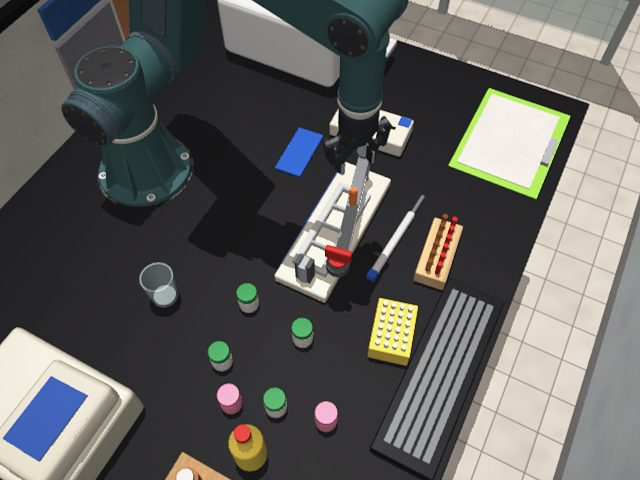

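Call:
servo_tool(deltas=[{"x":0.1,"y":0,"z":-2.0,"ax":0,"ay":0,"az":0,"grip":60},{"x":0.1,"y":0,"z":-3.5,"ax":0,"ay":0,"az":0,"grip":60},{"x":0.1,"y":0,"z":-4.6,"ax":0,"ay":0,"az":0,"grip":60},{"x":0.1,"y":0,"z":-4.6,"ax":0,"ay":0,"az":0,"grip":60},{"x":0.1,"y":0,"z":-4.6,"ax":0,"ay":0,"az":0,"grip":12},{"x":0.1,"y":0,"z":-4.6,"ax":0,"ay":0,"az":0,"grip":12},{"x":0.1,"y":0,"z":-4.6,"ax":0,"ay":0,"az":0,"grip":12},{"x":0.1,"y":0,"z":-4.6,"ax":0,"ay":0,"az":0,"grip":12}], force=20)

```text
time_s: 3.25
eef_pos: [0.554, 0.0686, 0.1389]
tcp_rot: [0.308, 0.951, -0.0, 0.003]
force: [-0.8, -3.8, 1.2]
gripper_width: 0.204
```

Call:
servo_tool(deltas=[{"x":0.48,"y":0.15,"z":0,"ax":0,"ay":0,"az":3,"grip":12},{"x":0.94,"y":0.35,"z":0,"ax":0,"ay":0,"az":6,"grip":12},{"x":1.39,"y":0.58,"z":0,"ax":0,"ay":0,"az":9,"grip":12},{"x":1.81,"y":0.85,"z":0,"ax":0,"ay":0,"az":12,"grip":12},{"x":2.21,"y":1.16,"z":0,"ax":0,"ay":0,"az":15,"grip":12},{"x":2.58,"y":1.5,"z":0,"ax":0,"ay":0,"az":18,"grip":12},{"x":2.92,"y":1.86,"z":0,"ax":0,"ay":0,"az":20,"grip":12},{"x":3.24,"y":2.26,"z":0,"ax":0,"ay":0,"az":20,"grip":12}])

```text
time_s: 3.92
eef_pos: [0.6366, 0.1238, 0.1389]
tcp_rot: [0.137, 0.991, -0.001, 0.004]
force: [3.6, -7.6, -2.8]
gripper_width: 0.197
```

Call:
servo_tool(deltas=[{"x":0.26,"y":0.4,"z":0,"ax":0,"ay":0,"az":0,"grip":12},{"x":0.51,"y":0.86,"z":0,"ax":0,"ay":0,"az":0,"grip":12},{"x":0.72,"y":1.36,"z":0,"ax":0,"ay":0,"az":0,"grip":12},{"x":0.89,"y":1.86,"z":0,"ax":0,"ay":0,"az":0,"grip":12},{"x":1.01,"y":2.38,"z":0,"ax":0,"ay":0,"az":0,"grip":12},{"x":1.08,"y":2.9,"z":0,"ax":0,"ay":0,"az":0,"grip":12},{"x":1.1,"y":3.4,"z":0,"ax":0,"ay":0,"az":0,"grip":12},{"x":1.08,"y":3.85,"z":0,"ax":0,"ay":0,"az":0,"grip":12}])

```text
time_s: 4.58
eef_pos: [0.6618, 0.2187, 0.1385]
tcp_rot: [0.138, 0.99, -0.004, 0.003]
force: [5.3, -47.4, 10.9]
gripper_width: 0.205
```

```bash
python3 - <<'E'
from h import *
A=snap("scene","a4");B=snap("top","b4")
s=manip.read_state();print(s["eef_pos"],s["force"])
for c in(A,B):
    for j in jars(c): print(*j)
E
```

```text
[0.66187385 0.21825488 0.13847525] [  2.42128253 -18.74746228   8.23968438]
[ 0.4338 -0.2052] [246. 293.] 331
[ 0.5791 -0.2218] [302. 328.] 353
[ 0.4529 -0.3469] [218. 352.] 377
[ 0.6027 -0.3789] [274. 399.] 411
[ 0.6061 -0.3806] [442. 219.] 295
[ 0.5824 -0.2233] [377. 228.] 296
[ 0.4563 -0.3489] [430. 281.] 301
[ 0.4373 -0.2067] [370. 288.] 300
```

View pics/b4.png

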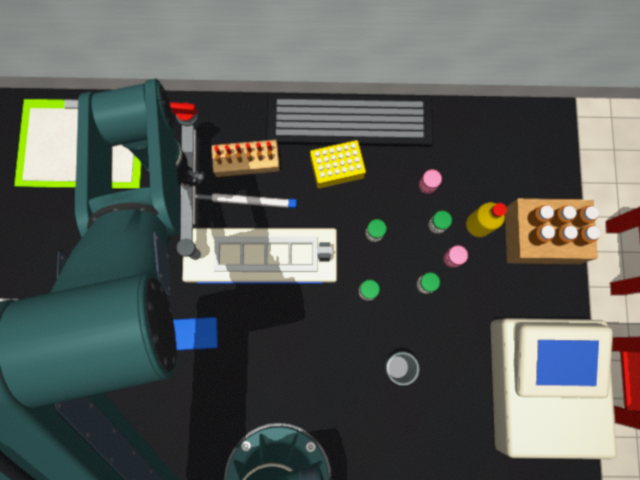

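The arm is against its back stop. Releasing and lifting.

Call:
servo_tool(deltas=[{"x":0,"y":-0.1,"z":0,"ax":0,"ay":0,"az":0,"grip":40},{"x":0,"y":-0.1,"z":0,"ax":0,"ay":0,"az":0,"grip":45},{"x":0,"y":-0.1,"z":0,"ax":0,"ay":0,"az":0,"grip":45},{"x":0,"y":-0.1,"z":1,"ax":0,"ay":0,"az":0,"grip":45},{"x":0,"y":-0.1,"z":2.5,"ax":0,"ay":0,"az":0,"grip":45},{"x":0,"y":-0.1,"z":4,"ax":0,"ay":0,"az":0,"grip":60},{"x":0,"y":-1,"z":5,"ax":0,"ay":0,"az":0,"grip":60},{"x":-0.5,"y":-2.6,"z":5,"ax":0,"ay":0,"az":0,"grip":60}])

```text
time_s: 5.35
eef_pos: [0.6526, 0.1615, 0.2684]
tcp_rot: [0.136, 0.991, 0.003, 0.006]
force: [1.6, -0.9, 1.1]
gripper_width: 0.701
```

Call:
servo_tool(deltas=[{"x":-0.3,"y":-1.5,"z":0,"ax":0,"ay":0,"az":-7,"grip":85},{"x":-0.6,"y":-3,"z":0,"ax":0,"ay":0,"az":-14,"grip":85},{"x":-0.9,"y":-4.5,"z":0,"ax":0,"ay":0,"az":-21,"grip":85},{"x":-1.2,"y":-6,"z":0,"ax":0,"ay":0,"az":-28,"grip":85},{"x":-1.5,"y":-7.5,"z":0,"ax":0,"ay":0,"az":-35,"grip":85},{"x":-1.8,"y":-9,"z":0,"ax":0,"ay":0,"az":-42,"grip":85},{"x":-2.1,"y":-10.5,"z":0,"ax":0,"ay":0,"az":-49,"grip":85},{"x":-2.4,"y":-12,"z":0,"ax":0,"ay":0,"az":-56,"grip":85}])

```text
time_s: 6.02
eef_pos: [0.587, -0.1435, 0.2614]
tcp_rot: [0.59, 0.808, 0.001, -0.0]
force: [0.1, -0.8, 0.7]
gripper_width: 0.997
```

```bash
cat > st.py <<'E'
from h import *
import sys
def st(show=True):
    s=manip.read_state(); Rm=R.from_quat(s["tcp_rot"]).as_matrix(); y=Rm[:,1]; z=Rm[:,2]
    print("t",round(s["time_s"],2),"tcp",s["eef_pos"].round(4),"jaw",round(np.degrees(np.arctan2(y[1],y[0])),1),"tilt z",z.round(3),"j5",s["joints"][5].round(2),"F",s["force"].round(1),"w_mm",round(s["gripper_width"]*85.4,1)); return s
E
python3 -c "
from st import *
st()"
```

```text
t 6.02 tcp [ 0.587  -0.1435  0.2614] jaw 17.8 tilt z [ 0.     0.001 -1.   ] j5 -0.66 F [ 0.1 -0.8  0.7] w_mm 85.2
```

Call:
servo_tool(deltas=[{"x":-0.1,"y":-1.5,"z":-1,"ax":0,"ay":0,"az":-7,"grip":70},{"x":-0.25,"y":-3.2,"z":-2,"ax":0,"ay":0,"az":-14,"grip":70},{"x":-0.25,"y":-3.2,"z":-3.5,"ax":0,"ay":0,"az":-17,"grip":70},{"x":-0.25,"y":-3.2,"z":-4.6,"ax":0,"ay":0,"az":-17,"grip":70},{"x":-0.25,"y":-3.2,"z":-4.6,"ax":0,"ay":0,"az":-17,"grip":70},{"x":-0.25,"y":-3.2,"z":-4.6,"ax":0,"ay":0,"az":-17,"grip":70},{"x":-0.25,"y":-3.2,"z":-4.6,"ax":0,"ay":0,"az":-17,"grip":70},{"x":-0.25,"y":-3.2,"z":-4.6,"ax":0,"ay":0,"az":-17,"grip":70}])

```text
time_s: 6.68
eef_pos: [0.5832, -0.2228, 0.1488]
tcp_rot: [0.7, 0.714, 0.001, 0.002]
force: [0.7, 0.4, 0.7]
gripper_width: 0.822
```

```bash
python3 -c "
from st import *
st()
for n in('scene','top'):
    for j in jars(snap(n,n+'5')): print(*j)
st()"
```

```text
t 6.68 tcp [ 0.5832 -0.2228  0.1488] jaw 1.1 tilt z [ 0.004 -0.002 -1.   ] j5 -0.5 F [0.7 0.4 0.7] w_mm 70.2
[ 0.4335 -0.2052] [246. 293.] 336
[ 0.5789 -0.2221] [302. 328.] 352
[ 0.4529 -0.3469] [218. 352.] 377
[ 0.6028 -0.3787] [274. 399.] 414
[ 0.6062 -0.3804] [442. 219.] 297
[ 0.5814 -0.2155] [373. 228.] 168
[ 0.4561 -0.3491] [430. 281.] 304
t 6.78 tcp [ 0.583  -0.2229  0.1487] jaw 1.1 tilt z [ 0.004 -0.002 -1.   ] j5 -0.5 F [ 1.2 -0.7  0.7] w_mm 70.2
```

Call:
servo_tool(deltas=[{"x":-0.05,"y":0,"z":-1.5,"ax":0,"ay":0,"az":0,"grip":70},{"x":-0.05,"y":0,"z":-3,"ax":0,"ay":0,"az":0,"grip":70},{"x":-0.05,"y":0,"z":-4.3,"ax":0,"ay":0,"az":0,"grip":70},{"x":-0.05,"y":0,"z":-4.9,"ax":0,"ay":0,"az":0,"grip":70},{"x":-0.05,"y":0,"z":-4.9,"ax":0,"ay":0,"az":0,"grip":70},{"x":-0.05,"y":0,"z":-4.9,"ax":0,"ay":0,"az":0,"grip":36},{"x":-0.05,"y":0,"z":-4.9,"ax":0,"ay":0,"az":0,"grip":36},{"x":-0.05,"y":0,"z":-4.9,"ax":0,"ay":0,"az":0,"grip":36}], force=50)

```text
time_s: 7.45
eef_pos: [0.5821, -0.2238, 0.0263]
tcp_rot: [0.7, 0.714, 0.001, 0.002]
force: [0.1, -0.6, -0.2]
gripper_width: 0.498
```

Call:
servo_tool(deltas=[{"x":0,"y":0,"z":0,"ax":0,"ay":0,"az":0,"grip":36},{"x":0,"y":0,"z":1.2,"ax":0,"ay":0,"az":0,"grip":36},{"x":0,"y":0,"z":2.6,"ax":0,"ay":0,"az":0,"grip":36},{"x":0,"y":0,"z":4,"ax":0,"ay":0,"az":0,"grip":36},{"x":-0.1,"y":0.8,"z":5.2,"ax":0,"ay":0,"az":0,"grip":36},{"x":-0.4,"y":2,"z":5.6,"ax":0,"ay":0,"az":0,"grip":36},{"x":-0.7,"y":3.5,"z":5.6,"ax":0,"ay":0,"az":0,"grip":36},{"x":-1,"y":5,"z":5.6,"ax":0,"ay":0,"az":0,"grip":36}])

```text
time_s: 8.12
eef_pos: [0.556, -0.0977, 0.1664]
tcp_rot: [0.701, 0.713, 0.001, 0.002]
force: [-0.1, 1.7, -1.5]
gripper_width: 0.503
```

Call:
servo_tool(deltas=[{"x":-0.3,"y":1.5,"z":0,"ax":0,"ay":0,"az":0,"grip":36},{"x":-0.6,"y":3,"z":0,"ax":0,"ay":0,"az":0,"grip":36},{"x":-0.9,"y":4.5,"z":0,"ax":0,"ay":0,"az":0,"grip":36},{"x":-1.2,"y":6,"z":0,"ax":0,"ay":0,"az":0,"grip":36},{"x":-1.4,"y":7.4,"z":0,"ax":0,"ay":0,"az":0,"grip":36},{"x":-1.6,"y":8.5,"z":0,"ax":0,"ay":0,"az":0,"grip":36},{"x":-1.6,"y":8.9,"z":0,"ax":0,"ay":0,"az":0,"grip":36},{"x":-1.6,"y":8.9,"z":0,"ax":0,"ay":0,"az":0,"grip":36}])

```text
time_s: 8.78
eef_pos: [0.515, 0.1267, 0.1647]
tcp_rot: [0.699, 0.715, 0.001, 0.0]
force: [0.4, -0.4, -0.5]
gripper_width: 0.501
```

```bash
python3 -c "
from st import *
A=snap('scene','a6');B=snap('top','b6');s=st()
z=s['eef_pos'][2]-.026
for c in (A,B):
    for j in jars(c): print(*j)
crop(A,260,60,420,300,3,'a6c')
"
```

```text
t 8.88 tcp [0.5156 0.1241 0.1644] jaw 1.1 tilt z [ 0.001 -0.001 -1.   ] j5 0.09 F [ 0.1 -0.  -0.5] w_mm 42.6
[0.4658 0.2328] [349. 158.] 268
[ 0.4338 -0.2052] [246. 293.] 331
[ 0.4529 -0.3469] [218. 352.] 377
[ 0.6027 -0.3789] [274. 399.] 411
[ 0.6061 -0.3805] [442. 219.] 294
[ 0.4561 -0.3491] [430. 281.] 304
[ 0.4372 -0.2067] [370. 288.] 299
```

View pics/a6c.png

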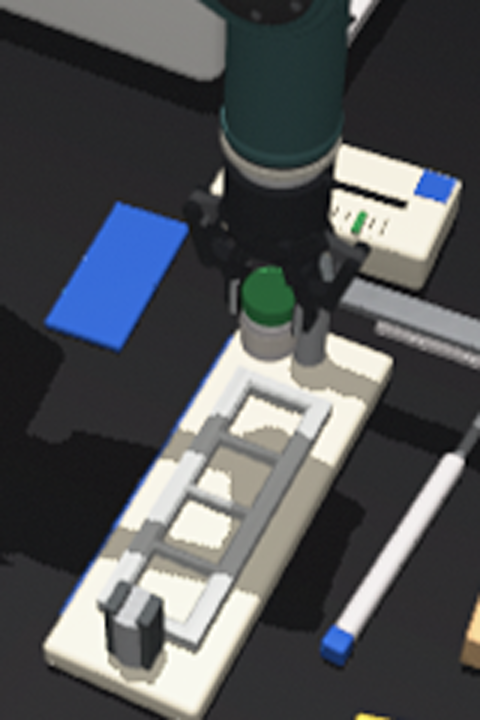

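Call:
servo_tool(deltas=[{"x":0.05,"y":0.02,"z":-1.5,"ax":0,"ay":0,"az":0,"grip":36},{"x":0.05,"y":0.02,"z":-2.7,"ax":0,"ay":0,"az":0,"grip":36},{"x":0.05,"y":0.02,"z":-3.3,"ax":0,"ay":0,"az":0,"grip":36},{"x":0.05,"y":0.02,"z":-3.7,"ax":0,"ay":0,"az":0,"grip":36},{"x":0.05,"y":0.02,"z":-4.0,"ax":0,"ay":0,"az":0,"grip":36},{"x":0.05,"y":0.02,"z":-4.2,"ax":0,"ay":0,"az":0,"grip":36},{"x":0.05,"y":0.02,"z":-4.38,"ax":0,"ay":0,"az":0,"grip":36},{"x":0.05,"y":0.02,"z":-4.38,"ax":0,"ay":0,"az":0,"grip":36}])

```text
time_s: 9.55
eef_pos: [0.5172, 0.1247, 0.0546]
tcp_rot: [0.701, 0.714, 0.0, 0.0]
force: [-0.0, -0.3, -1.3]
gripper_width: 0.501
```

Call:
servo_tool(deltas=[{"x":0,"y":0,"z":-0.04,"ax":0,"ay":0,"az":0,"grip":60},{"x":0,"y":0,"z":-0.04,"ax":0,"ay":0,"az":0,"grip":62},{"x":0,"y":0,"z":-0.04,"ax":0,"ay":0,"az":0,"grip":66},{"x":0,"y":0,"z":0.5,"ax":0,"ay":0,"az":0,"grip":66},{"x":0,"y":0,"z":2,"ax":0,"ay":0,"az":0,"grip":66},{"x":0,"y":0,"z":3.5,"ax":0,"ay":0,"az":0,"grip":66},{"x":-0.2,"y":-0.8,"z":4.6,"ax":0,"ay":0,"az":0,"grip":70},{"x":-0.5,"y":-2,"z":4.6,"ax":0,"ay":0,"az":0,"grip":70}])

```text
time_s: 10.22
eef_pos: [0.5088, 0.0764, 0.1755]
tcp_rot: [0.699, 0.715, 0.005, 0.004]
force: [1.8, -0.7, 1.0]
gripper_width: 0.816
```

Call:
servo_tool(deltas=[{"x":-0.4,"y":-1.6,"z":0,"ax":0,"ay":0,"az":0,"grip":70},{"x":-0.8,"y":-3.2,"z":0,"ax":0,"ay":0,"az":0,"grip":70},{"x":-1.2,"y":-4.8,"z":0,"ax":0,"ay":0,"az":0,"grip":70},{"x":-1.6,"y":-6.4,"z":0,"ax":0,"ay":0,"az":0,"grip":70},{"x":-2,"y":-8,"z":0,"ax":0,"ay":0,"az":0,"grip":70},{"x":-2.4,"y":-9.6,"z":0,"ax":0,"ay":0,"az":0,"grip":70},{"x":-2.75,"y":-11.2,"z":0,"ax":0,"ay":0,"az":0,"grip":70},{"x":-2.75,"y":-11.2,"z":0,"ax":0,"ay":0,"az":0,"grip":70}])

```text
time_s: 10.88
eef_pos: [0.4348, -0.2121, 0.1702]
tcp_rot: [0.702, 0.712, -0.001, 0.002]
force: [1.1, -0.5, 0.2]
gripper_width: 0.82
```

```bash
python3 -c "
from st import *
A=snap('scene','a7');B=snap('top','b7');s=st()
for c in (A,B):
    for j in jars(c): print(*j)
    print('z28',[(j[0],j[1]) for j in jars(c,.028)])
crop(A,260,100,420,300,3,'a7c')
"
```

```text
t 10.98 tcp [ 0.4348 -0.2066  0.1696] jaw 0.8 tilt z [ 0.001 -0.    -1.   ] j5 -0.6 F [0.  0.5 0.5] w_mm 69.7
[0.508 0.145] [348. 190.] 252
[ 0.4332 -0.2055] [246. 293.] 335
[ 0.4529 -0.3468] [218. 352.] 379
[ 0.6027 -0.3788] [274. 399.] 412
z28 [(array([0.5163, 0.1257]), array([348., 190.])), (array([ 0.4433, -0.2164]), array([246., 293.])), (array([ 0.4625, -0.3544]), array([218., 352.])), (array([ 0.6087, -0.3857]), array([274., 399.]))]
[ 0.6061 -0.3806] [442. 219.] 295
[0.5223 0.1304] [227. 250.] 256
[ 0.4321 -0.1979] [366. 290.] 136
z28 [(array([ 0.5997, -0.374 ]), array([442., 219.])), (array([0.5176, 0.1258]), array([227., 250.])), (array([ 0.4294, -0.1953]), array([366., 290.]))]
```

View pics/a7c.png

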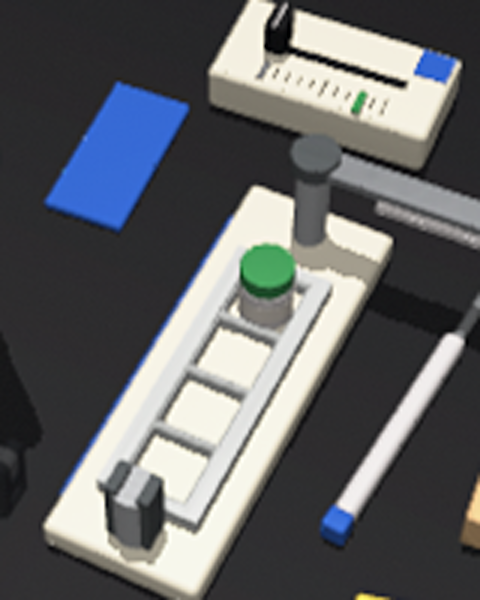

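Jar 1 stands in well 3. Now the second jar, at about (0.4355, -0.206).

Call:
servo_tool(deltas=[{"x":0.03,"y":0.02,"z":-1.5,"ax":0,"ay":0,"az":0,"grip":70},{"x":0.03,"y":0.02,"z":-3,"ax":0,"ay":0,"az":0,"grip":70},{"x":0.03,"y":0.02,"z":-4.5,"ax":0,"ay":0,"az":0,"grip":70},{"x":0.03,"y":0.02,"z":-5.74,"ax":0,"ay":0,"az":0,"grip":70},{"x":0.03,"y":0.02,"z":-5.74,"ax":0,"ay":0,"az":0,"grip":70},{"x":0.03,"y":0.02,"z":-5.74,"ax":0,"ay":0,"az":0,"grip":36},{"x":0.03,"y":0.02,"z":-5.74,"ax":0,"ay":0,"az":0,"grip":36},{"x":0.03,"y":0.02,"z":-5.74,"ax":0,"ay":0,"az":0,"grip":36}], force=50)

```text
time_s: 11.65
eef_pos: [0.4374, -0.2048, 0.0279]
tcp_rot: [0.7, 0.714, 0.0, 0.002]
force: [0.4, 0.7, -1.5]
gripper_width: 0.498
```

Call:
servo_tool(deltas=[{"x":0,"y":0,"z":0,"ax":0,"ay":0,"az":0,"grip":36},{"x":0,"y":0,"z":1.2,"ax":0,"ay":0,"az":0,"grip":36},{"x":0,"y":0,"z":2.6,"ax":0,"ay":0,"az":0,"grip":36},{"x":0,"y":0,"z":4,"ax":0,"ay":0,"az":0,"grip":36},{"x":0.2,"y":0.8,"z":5.2,"ax":0,"ay":0,"az":0,"grip":36},{"x":0.6,"y":2,"z":5.6,"ax":0,"ay":0,"az":0,"grip":36},{"x":1,"y":3.5,"z":5.6,"ax":0,"ay":0,"az":0,"grip":36},{"x":1.5,"y":5,"z":5.6,"ax":0,"ay":0,"az":0,"grip":36}])

```text
time_s: 12.32
eef_pos: [0.4746, -0.079, 0.1688]
tcp_rot: [0.701, 0.713, 0.001, 0.003]
force: [-0.2, 0.1, -1.6]
gripper_width: 0.503
```

Call:
servo_tool(deltas=[{"x":0.4,"y":1.5,"z":0,"ax":0,"ay":0,"az":0,"grip":36},{"x":0.8,"y":3,"z":0,"ax":0,"ay":0,"az":0,"grip":36},{"x":1.3,"y":4.5,"z":0,"ax":0,"ay":0,"az":0,"grip":36},{"x":1.7,"y":5.6,"z":0,"ax":0,"ay":0,"az":0,"grip":36},{"x":1.7,"y":5.9,"z":0,"ax":0,"ay":0,"az":0,"grip":36},{"x":1.7,"y":5.9,"z":0,"ax":0,"ay":0,"az":0,"grip":36},{"x":1.7,"y":5.9,"z":0,"ax":0,"ay":0,"az":0,"grip":36},{"x":1.7,"y":5.9,"z":0,"ax":0,"ay":0,"az":0,"grip":36}])

```text
time_s: 12.98
eef_pos: [0.5153, 0.0669, 0.1662]
tcp_rot: [0.701, 0.713, -0.0, 0.0]
force: [0.7, -0.8, -0.9]
gripper_width: 0.499
```

```bash
python3 -c "
from st import *
A=snap('scene','a8');B=snap('top','b8');s=st()
for c in (A,B):
    for j in jars(c): print(*j)
z=s['eef_pos'][2]-.0279
print('held',z,[(j[0],j[1]) for j in jars(A,z)])
crop(A,260,60,420,300,3,'a8c')
"
```

```text
t 13.08 tcp [0.5154 0.0667 0.166 ] jaw 1.0 tilt z [-0. -0. -1.] j5 -0.02 F [-0.1  0.4 -0.8] w_mm 42.9
[0.467  0.1615] [336. 179.] 287
[0.5187 0.1435] [352. 192.] 112
[ 0.4528 -0.3469] [218. 352.] 375
[ 0.6027 -0.3789] [274. 399.] 411
[ 0.6062 -0.3804] [442. 219.] 293
[0.5181 0.1328] [226. 252.] 186
[ 0.4561 -0.349 ] [430. 281.] 305
held 0.13810351803441717 [(array([0.5125, 0.0648]), array([336., 179.])), (array([0.5582, 0.0488]), array([352., 192.])), (array([ 0.5   , -0.3844]), array([218., 352.])), (array([ 0.6325, -0.4127]), array([274., 399.]))]
```

View pics/a8c.png

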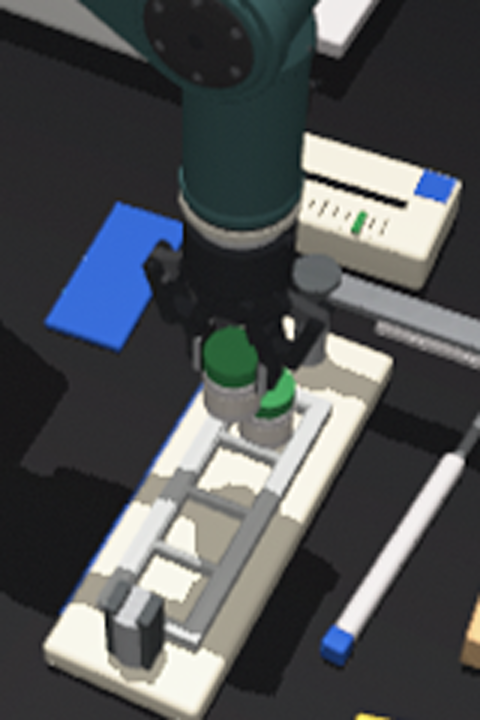

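Call:
servo_tool(deltas=[{"x":0.08,"y":0.04,"z":-1.5,"ax":0,"ay":0,"az":0,"grip":36},{"x":0.08,"y":0.04,"z":-2.7,"ax":0,"ay":0,"az":0,"grip":36},{"x":0.08,"y":0.04,"z":-3.3,"ax":0,"ay":0,"az":0,"grip":36},{"x":0.08,"y":0.04,"z":-3.7,"ax":0,"ay":0,"az":0,"grip":36},{"x":0.08,"y":0.04,"z":-4.0,"ax":0,"ay":0,"az":0,"grip":36},{"x":0.08,"y":0.04,"z":-4.2,"ax":0,"ay":0,"az":0,"grip":36},{"x":0.08,"y":0.04,"z":-4.38,"ax":0,"ay":0,"az":0,"grip":36},{"x":0.08,"y":0.04,"z":-4.38,"ax":0,"ay":0,"az":0,"grip":36}])

```text
time_s: 13.75
eef_pos: [0.5179, 0.0686, 0.056]
tcp_rot: [0.701, 0.714, -0.0, 0.0]
force: [-0.5, -0.7, -1.4]
gripper_width: 0.501
```

Call:
servo_tool(deltas=[{"x":0,"y":0,"z":-0.03,"ax":0,"ay":0,"az":0,"grip":60},{"x":0,"y":0,"z":-0.03,"ax":0,"ay":0,"az":0,"grip":62},{"x":0,"y":0,"z":-0.03,"ax":0,"ay":0,"az":0,"grip":66},{"x":0,"y":0,"z":0.5,"ax":0,"ay":0,"az":0,"grip":66},{"x":0,"y":0,"z":2,"ax":0,"ay":0,"az":0,"grip":66},{"x":0,"y":0,"z":3.5,"ax":0,"ay":0,"az":0,"grip":66},{"x":-0.1,"y":-0.8,"z":4.6,"ax":0,"ay":0,"az":0,"grip":70},{"x":-0.3,"y":-2,"z":4.6,"ax":0,"ay":0,"az":0,"grip":70}])

```text
time_s: 14.42
eef_pos: [0.5151, 0.0198, 0.1776]
tcp_rot: [0.699, 0.715, 0.004, 0.004]
force: [1.2, -1.0, -0.1]
gripper_width: 0.819
```

Call:
servo_tool(deltas=[{"x":-0.2,"y":-1.6,"z":0,"ax":0,"ay":0,"az":0,"grip":70},{"x":-0.4,"y":-3.2,"z":0,"ax":0,"ay":0,"az":0,"grip":70},{"x":-0.6,"y":-4.8,"z":0,"ax":0,"ay":0,"az":0,"grip":70},{"x":-0.8,"y":-6.4,"z":0,"ax":0,"ay":0,"az":0,"grip":70},{"x":-1,"y":-8,"z":0,"ax":0,"ay":0,"az":0,"grip":70},{"x":-1.2,"y":-9.6,"z":0,"ax":0,"ay":0,"az":0,"grip":70},{"x":-1.4,"y":-11.2,"z":0,"ax":0,"ay":0,"az":0,"grip":70},{"x":-1.6,"y":-12.8,"z":0,"ax":0,"ay":0,"az":0,"grip":70}])

```text
time_s: 15.08
eef_pos: [0.4698, -0.303, 0.1719]
tcp_rot: [0.7, 0.714, 0.0, 0.0]
force: [1.4, -0.3, -0.2]
gripper_width: 0.822
```

```bash
python3 -c "
from st import *
A=snap('scene','a9');B=snap('top','b9');s=st()
for c in (A,B):
    for j in jars(c): print(*j)
    print('z28',[(j[0],j[1]) for j in jars(c,.028)])
crop(A,260,100,420,300,3,'a9c')
"
```

```text
t 15.18 tcp [ 0.4705 -0.3076  0.1722] jaw 0.8 tilt z [ 0.002 -0.005 -1.   ] j5 -0.71 F [ 0.1  1.1 -0.2] w_mm 70.0
[0.5081 0.1449] [349. 190.] 253
[0.5091 0.0848] [338. 208.] 264
[ 0.425  -0.3934] [194. 365.] 386
[ 0.6022 -0.3788] [274. 399.] 424
z28 [(array([0.5164, 0.1257]), array([349., 190.])), (array([0.5174, 0.067 ]), array([338., 208.])), (array([ 0.4353, -0.3999]), array([194., 365.])), (array([ 0.6082, -0.3856]), array([274., 399.]))]
[0.5223 0.1304] [227. 250.] 256
[0.5232 0.0707] [253. 250.] 254
[ 0.4277 -0.3959] [451. 294.] 298
z28 [(array([0.5176, 0.1258]), array([227., 250.])), (array([0.5185, 0.0675]), array([253., 250.])), (array([ 0.4251, -0.389 ]), array([451., 294.]))]
```

View pics/a9.png

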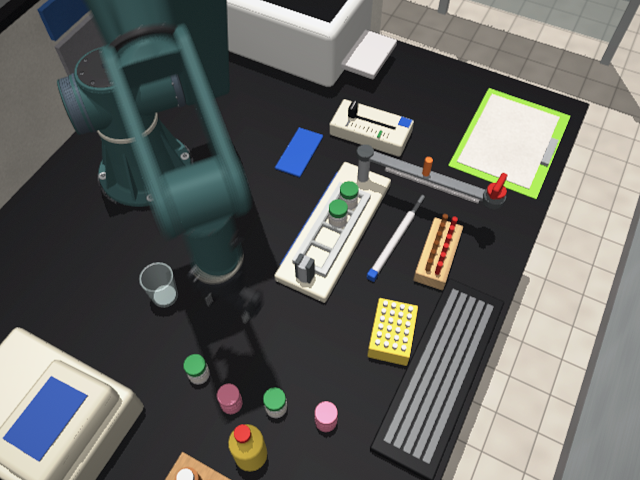

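One jar was knocked from (0.4545, -0.348) to about (0.4265, -0.395), which is scene (195,365). I'll follow it there and check again.

Call:
servo_tool(deltas=[{"x":-0.5,"y":-1,"z":0,"ax":0,"ay":0,"az":0,"grip":70},{"x":-1,"y":-2,"z":-0.5,"ax":0,"ay":0,"az":0,"grip":70},{"x":-1.76,"y":-3.48,"z":-1,"ax":0,"ay":0,"az":0,"grip":70},{"x":-1.76,"y":-3.48,"z":-1,"ax":0,"ay":0,"az":0,"grip":70},{"x":-1.76,"y":-3.48,"z":-1,"ax":0,"ay":0,"az":0,"grip":70},{"x":-1.76,"y":-3.48,"z":-1,"ax":0,"ay":0,"az":0,"grip":70},{"x":-1.76,"y":-3.48,"z":-1,"ax":0,"ay":0,"az":0,"grip":70},{"x":-1.76,"y":-3.48,"z":-1,"ax":0,"ay":0,"az":0,"grip":70}])

```text
time_s: 15.85
eef_pos: [0.4271, -0.3868, 0.1468]
tcp_rot: [0.7, 0.714, 0.0, 0.0]
force: [-0.1, 0.5, -0.7]
gripper_width: 0.82
```

```bash
python3 -c "
from st import *
A=snap('scene','a10');B=snap('top');s=st()
for c in (A,B):
    for j in jars(c): print(*j)
"
```

```text
t 15.95 tcp [ 0.427  -0.387   0.1467] jaw 1.2 tilt z [ 0. -0. -1.] j5 -0.88 F [-0.2 -0.6 -0.5] w_mm 70.2
[0.5081 0.1449] [349. 190.] 253
[0.5091 0.0849] [338. 208.] 265
[ 0.4247 -0.3931] [194. 365.] 392
[ 0.6027 -0.3788] [274. 399.] 412
[ 0.6063 -0.3805] [442. 219.] 295
[0.5222 0.1303] [227. 250.] 255
[0.5232 0.0707] [253. 250.] 254
[ 0.4162 -0.4044] [454. 299.] 67
```

Call:
servo_tool(deltas=[{"x":-0.03,"y":-0.3,"z":-1,"ax":0,"ay":0,"az":0,"grip":70},{"x":-0.03,"y":-0.3,"z":-2.2,"ax":0,"ay":0,"az":0,"grip":70},{"x":-0.03,"y":-0.3,"z":-3.6,"ax":0,"ay":0,"az":0,"grip":70},{"x":-0.03,"y":-0.3,"z":-4.79,"ax":0,"ay":0,"az":0,"grip":70},{"x":-0.03,"y":-0.3,"z":-4.79,"ax":0,"ay":0,"az":0,"grip":70},{"x":-0.03,"y":-0.3,"z":-4.79,"ax":0,"ay":0,"az":0,"grip":36},{"x":-0.03,"y":-0.3,"z":-4.79,"ax":0,"ay":0,"az":0,"grip":36},{"x":-0.03,"y":-0.3,"z":-4.79,"ax":0,"ay":0,"az":0,"grip":36}], force=50)

```text
time_s: 16.62
eef_pos: [0.427, -0.3967, 0.0288]
tcp_rot: [0.7, 0.714, -0.0, 0.002]
force: [-1.1, -0.4, -0.3]
gripper_width: 0.504
```

Call:
servo_tool(deltas=[{"x":0,"y":0,"z":0,"ax":0,"ay":0,"az":0,"grip":36},{"x":0,"y":0,"z":1.2,"ax":0,"ay":0,"az":0,"grip":36},{"x":0,"y":0,"z":2.6,"ax":0,"ay":0,"az":0,"grip":36},{"x":0,"y":0.2,"z":4,"ax":0,"ay":0,"az":0,"grip":36},{"x":0.2,"y":1,"z":5.2,"ax":0,"ay":0,"az":0,"grip":36},{"x":0.6,"y":2.4,"z":5.6,"ax":0,"ay":0,"az":0,"grip":36},{"x":1,"y":3.9,"z":5.6,"ax":0,"ay":0,"az":0,"grip":36},{"x":1.4,"y":5.4,"z":5.6,"ax":0,"ay":0,"az":0,"grip":36}])

```text
time_s: 17.28
eef_pos: [0.4618, -0.2603, 0.1694]
tcp_rot: [0.701, 0.713, 0.0, 0.003]
force: [0.3, -0.2, -2.2]
gripper_width: 0.501
```

Call:
servo_tool(deltas=[{"x":0.3,"y":1.5,"z":0,"ax":0,"ay":0,"az":0,"grip":36},{"x":0.6,"y":3,"z":0,"ax":0,"ay":0,"az":0,"grip":36},{"x":0.9,"y":4.5,"z":0,"ax":0,"ay":0,"az":0,"grip":36},{"x":1.2,"y":6,"z":0,"ax":0,"ay":0,"az":0,"grip":36},{"x":1.5,"y":7.5,"z":0,"ax":0,"ay":0,"az":0,"grip":36},{"x":1.8,"y":9,"z":0,"ax":0,"ay":0,"az":0,"grip":36},{"x":2.1,"y":10.4,"z":0,"ax":0,"ay":0,"az":0,"grip":36},{"x":2.3,"y":10.9,"z":0,"ax":0,"ay":0,"az":0,"grip":36}])

```text
time_s: 17.95
eef_pos: [0.5185, 0.0163, 0.168]
tcp_rot: [0.7, 0.714, 0.001, 0.0]
force: [0.3, -0.6, -1.2]
gripper_width: 0.499
```

```bash
python3 -c "
from st import *
A=snap('scene','a11');B=snap('top','b11');s=st()
z=s['eef_pos'][2]-.0288
print('held',z,[(j[0],j[1],j[2]) for j in jars(A,z)])
crop(A,240,60,420,300,3,'a11c')
st()
"
```

```text
t 18.05 tcp [0.5191 0.0144 0.1679] jaw 1.3 tilt z [ 0.003  0.    -1.   ] j5 -0.13 F [-0.3 -0.1 -1.6] w_mm 42.7
held 0.1390923991275777 [(array([0.5138, 0.0158]), array([326., 195.]), np.int32(269)), (array([ 0.5601, -0.0051]), array([342., 211.]), np.int32(105)), (array([ 0.6327, -0.4129]), array([274., 399.]), np.int32(412))]
t 18.05 tcp [0.5191 0.0144 0.1679] jaw 1.3 tilt z [ 0.003  0.    -1.   ] j5 -0.13 F [-0.3 -0.1 -1.6] w_mm 42.7
```

View pics/a11c.png

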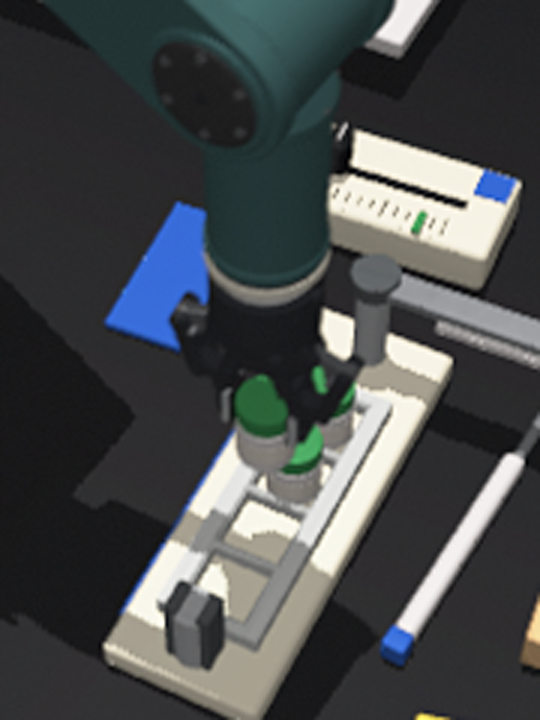

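Call:
servo_tool(deltas=[{"x":0,"y":-0.2,"z":-1.5,"ax":0,"ay":0,"az":0,"grip":36},{"x":0,"y":-0.2,"z":-2.7,"ax":0,"ay":0,"az":0,"grip":36},{"x":0,"y":-0.2,"z":-3.3,"ax":0,"ay":0,"az":0,"grip":36},{"x":0,"y":-0.2,"z":-3.3,"ax":0,"ay":0,"az":0,"grip":36},{"x":0,"y":-0.2,"z":-3.3,"ax":0,"ay":0,"az":0,"grip":36},{"x":0,"y":-0.2,"z":-3.3,"ax":0,"ay":0,"az":0,"grip":36},{"x":0,"y":-0.2,"z":-3.3,"ax":0,"ay":0,"az":0,"grip":36},{"x":0,"y":-0.2,"z":-3.3,"ax":0,"ay":0,"az":0,"grip":36}])

```text
time_s: 18.72
eef_pos: [0.5193, 0.0066, 0.0855]
tcp_rot: [0.701, 0.714, 0.001, 0.001]
force: [-0.5, 0.5, -1.6]
gripper_width: 0.497
```

```bash
python3 -c "
from st import *
A=snap('scene','a12');B=snap('top','b12');s=st()
crop(A,270,160,390,300,5,'a12c')
z=s['eef_pos'][2]-.0288
print('held',z,[(j[0],j[1],j[2]) for j in jars(A,z)])
"
```

```text
t 18.82 tcp [0.5188 0.0069 0.085 ] jaw 1.1 tilt z [ 0.002 -0.    -1.   ] j5 -0.14 F [-0.4  1.1 -1.6] w_mm 42.9
held 0.05624764977697624 [(array([0.5284, 0.1082]), array([350., 190.]), np.int32(195)), (array([0.5156, 0.006 ]), array([325., 221.]), np.int32(233)), (array([ 0.6148, -0.3926]), array([274., 399.]), np.int32(412))]
```

View pics/a12c.png

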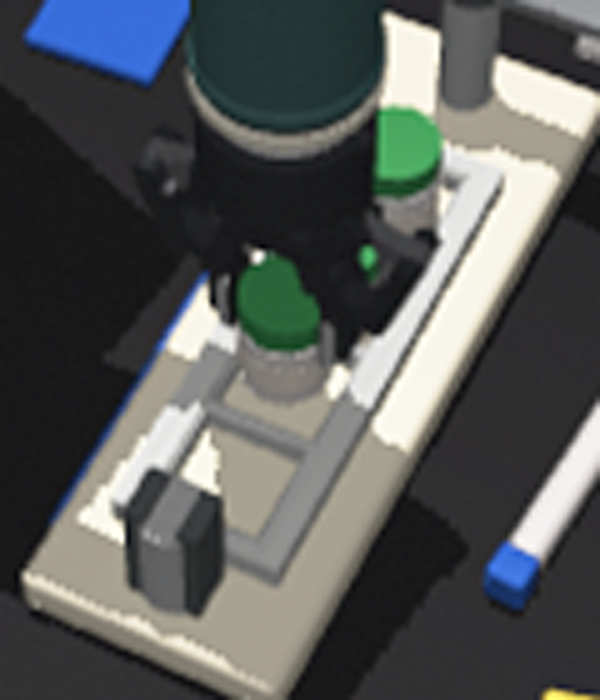

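Call:
servo_tool(deltas=[{"x":0,"y":0.1,"z":0,"ax":0,"ay":0,"az":0,"grip":36},{"x":0,"y":0.1,"z":-0.3,"ax":0,"ay":0,"az":0,"grip":36},{"x":0,"y":0.1,"z":-0.5,"ax":0,"ay":0,"az":0,"grip":36},{"x":0,"y":0.1,"z":-0.7,"ax":0,"ay":0,"az":0,"grip":36},{"x":0,"y":0.1,"z":-0.9,"ax":0,"ay":0,"az":0,"grip":36},{"x":0,"y":0.1,"z":-1.05,"ax":0,"ay":0,"az":0,"grip":36},{"x":0,"y":0.1,"z":-1.13,"ax":0,"ay":0,"az":0,"grip":36},{"x":0,"y":0.1,"z":-1.13,"ax":0,"ay":0,"az":0,"grip":36}])

```text
time_s: 19.48
eef_pos: [0.5176, 0.0096, 0.0564]
tcp_rot: [0.7, 0.714, -0.0, -0.0]
force: [-3.5, 0.3, 13.1]
gripper_width: 0.499
```

Call:
servo_tool(deltas=[{"x":0,"y":0,"z":0.02,"ax":0,"ay":0,"az":0,"grip":60},{"x":0,"y":0,"z":0.02,"ax":0,"ay":0,"az":0,"grip":62},{"x":0,"y":0,"z":0.02,"ax":0,"ay":0,"az":0,"grip":66},{"x":0,"y":0,"z":0.5,"ax":0,"ay":0,"az":0,"grip":66},{"x":0,"y":0,"z":2,"ax":0,"ay":0,"az":0,"grip":66},{"x":0,"y":0,"z":3.5,"ax":0,"ay":0,"az":0,"grip":66},{"x":0.1,"y":-0.8,"z":4.6,"ax":0,"ay":0,"az":0,"grip":70},{"x":0.4,"y":-2,"z":4.6,"ax":0,"ay":0,"az":0,"grip":70}])

```text
time_s: 20.15
eef_pos: [0.5309, -0.0397, 0.1762]
tcp_rot: [0.699, 0.715, 0.003, 0.003]
force: [0.8, 0.1, -0.1]
gripper_width: 0.817
```

Call:
servo_tool(deltas=[{"x":0.3,"y":-1.5,"z":0,"ax":0,"ay":0,"az":0,"grip":70},{"x":0.6,"y":-3,"z":0,"ax":0,"ay":0,"az":0,"grip":70},{"x":0.9,"y":-4.5,"z":0,"ax":0,"ay":0,"az":0,"grip":70},{"x":1.2,"y":-6,"z":0,"ax":0,"ay":0,"az":0,"grip":70},{"x":1.5,"y":-7.5,"z":0,"ax":0,"ay":0,"az":0,"grip":70},{"x":1.8,"y":-9,"z":0,"ax":0,"ay":0,"az":0,"grip":70},{"x":2.1,"y":-10.5,"z":0,"ax":0,"ay":0,"az":0,"grip":70},{"x":2.4,"y":-11.6,"z":0,"ax":0,"ay":0,"az":0,"grip":70}])

```text
time_s: 20.82
eef_pos: [0.5881, -0.334, 0.1703]
tcp_rot: [0.701, 0.713, -0.0, 0.0]
force: [0.8, -0.1, -0.2]
gripper_width: 0.821
```

```bash
python3 -c "
from st import *
A=snap('scene','a13');B=snap('top','b13');s=st()
for c in (A,B):
    for j in jars(c): print(*j)
    print('z28',[(j[0],j[1]) for j in jars(c,.028)])
crop(A,260,100,420,300,3,'a13c')
"
```

```text
t 20.92 tcp [ 0.5891 -0.3359  0.1702] jaw 0.9 tilt z [ 0.002 -0.003 -1.   ] j5 -0.63 F [-0.9  0.9 -0.7] w_mm 70.0
[0.5081 0.1449] [349. 190.] 253
[0.5091 0.0849] [338. 208.] 265
[0.5088 0.0287] [327. 226.] 275
[ 0.6026 -0.379 ] [274. 399.] 413
z28 [(array([0.5164, 0.1257]), array([349., 190.])), (array([0.5173, 0.0671]), array([338., 208.])), (array([0.517 , 0.0122]), array([327., 226.])), (array([ 0.6086, -0.3859]), array([274., 399.]))]
z28 []
```

View pics/a13c.png

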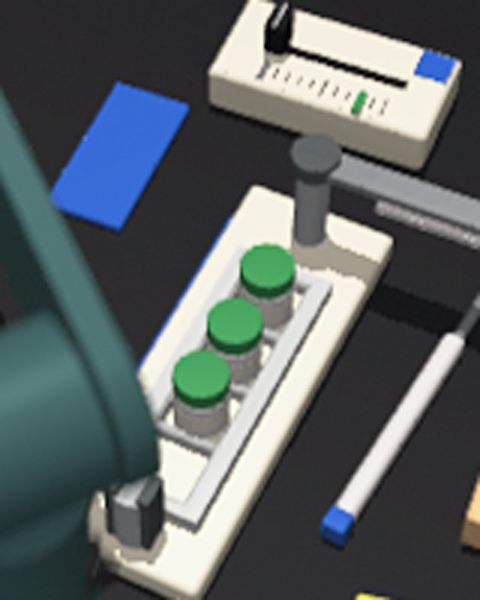

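View pics/b13.png

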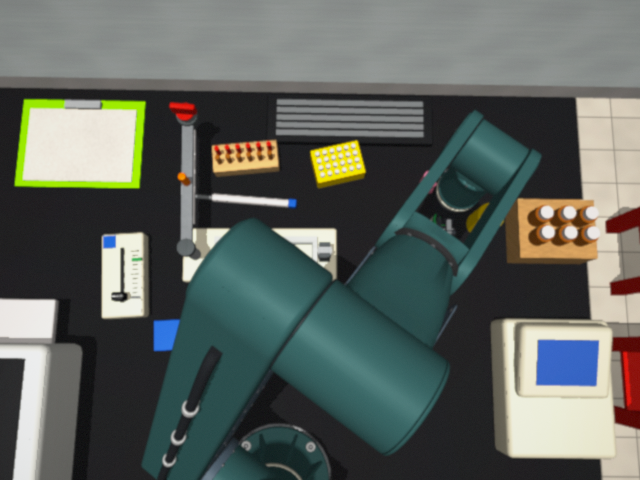

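Three jars are seated. Now the last one, at about (0.604, -0.380). The bottle and a pink jar are next to it, so I'll use a narrower opening.

Call:
servo_tool(deltas=[{"x":0.3,"y":-0.9,"z":0,"ax":0,"ay":0,"az":0,"grip":62},{"x":0.61,"y":-1.75,"z":0,"ax":0,"ay":0,"az":0,"grip":62},{"x":0.61,"y":-1.75,"z":-1,"ax":0,"ay":0,"az":0,"grip":62},{"x":0.61,"y":-1.75,"z":-2,"ax":0,"ay":0,"az":0,"grip":62},{"x":0.61,"y":-1.75,"z":-3,"ax":0,"ay":0,"az":0,"grip":62},{"x":0.61,"y":-1.75,"z":-3,"ax":0,"ay":0,"az":0,"grip":62},{"x":0.61,"y":-1.75,"z":-3,"ax":0,"ay":0,"az":0,"grip":62},{"x":0.61,"y":-1.75,"z":-3,"ax":0,"ay":0,"az":0,"grip":62}])

```text
time_s: 21.58
eef_pos: [0.6039, -0.3741, 0.0968]
tcp_rot: [0.7, 0.714, 0.0, 0.0]
force: [-0.4, 1.1, 0.4]
gripper_width: 0.726
```

```bash
python3 -c "
from st import *
A=snap('scene','a14');s=st()
for j in jars(A): print(*j)
crop(A,180,300,380,480,4,'a14c')
"
```

```text
t 21.63 tcp [ 0.6044 -0.3746  0.0976] jaw 1.1 tilt z [ 0.002 -0.001 -1.   ] j5 -0.67 F [ 0.8 -0.2 -0.1] w_mm 61.9
[0.5081 0.1449] [349. 190.] 253
[0.5091 0.0848] [338. 208.] 264
[0.5088 0.0287] [327. 226.] 275
[ 0.6028 -0.3793] [274. 399.] 399
```

View pics/a14c.png

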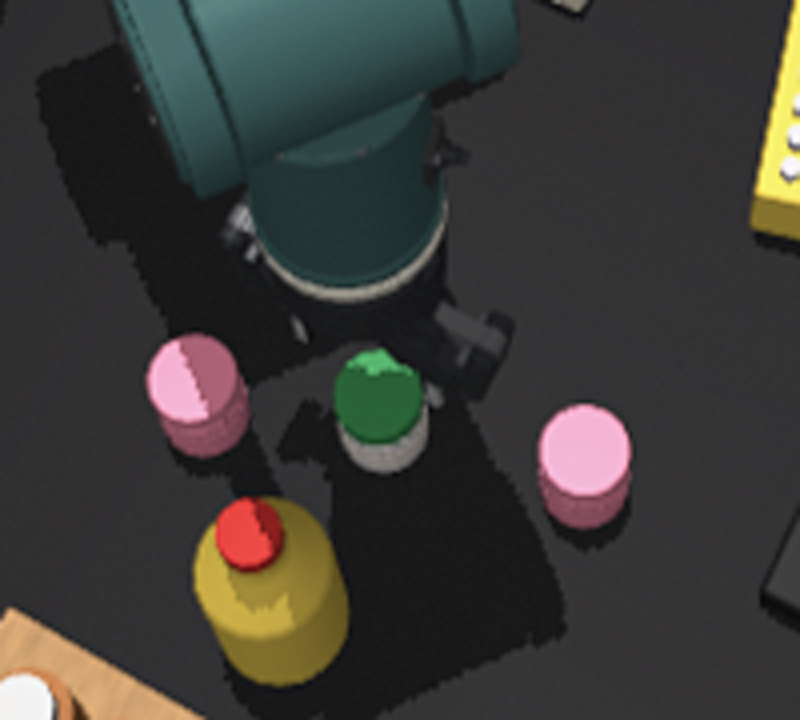

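Clear on both sides. The green cap is at scene (274,399), with the pinks and the bottle standing away.

Call:
servo_tool(deltas=[{"x":0,"y":-0.2,"z":0,"ax":0,"ay":0,"az":0,"grip":62},{"x":0,"y":-0.2,"z":-1,"ax":0,"ay":0,"az":0,"grip":62},{"x":0,"y":-0.2,"z":-2,"ax":0,"ay":0,"az":0,"grip":62},{"x":0,"y":-0.2,"z":-2.82,"ax":0,"ay":0,"az":0,"grip":62},{"x":0,"y":-0.2,"z":-2.82,"ax":0,"ay":0,"az":0,"grip":62},{"x":0,"y":-0.2,"z":-2.82,"ax":0,"ay":0,"az":0,"grip":36},{"x":0,"y":-0.2,"z":-2.82,"ax":0,"ay":0,"az":0,"grip":36},{"x":0,"y":-0.2,"z":-2.82,"ax":0,"ay":0,"az":0,"grip":36}], force=50)

```text
time_s: 22.3
eef_pos: [0.6047, -0.3803, 0.0276]
tcp_rot: [0.7, 0.714, 0.0, 0.002]
force: [0.3, 0.6, -2.3]
gripper_width: 0.502
```

Call:
servo_tool(deltas=[{"x":0,"y":0,"z":0,"ax":0,"ay":0,"az":0,"grip":36},{"x":0,"y":0,"z":1.2,"ax":0,"ay":0,"az":0,"grip":36},{"x":0,"y":0,"z":2.6,"ax":0,"ay":0,"az":0,"grip":36},{"x":0,"y":0.2,"z":4,"ax":0,"ay":0,"az":0,"grip":36},{"x":-0.2,"y":1,"z":5.2,"ax":0,"ay":0,"az":0,"grip":36},{"x":-0.6,"y":2.4,"z":5.6,"ax":0,"ay":0,"az":0,"grip":36},{"x":-1,"y":3.9,"z":5.6,"ax":0,"ay":0,"az":0,"grip":36},{"x":-1.4,"y":5.4,"z":5.6,"ax":0,"ay":0,"az":0,"grip":36}])

```text
time_s: 22.97
eef_pos: [0.5689, -0.2439, 0.1678]
tcp_rot: [0.701, 0.713, 0.001, 0.002]
force: [-0.0, 1.5, -1.8]
gripper_width: 0.502
```

Call:
servo_tool(deltas=[{"x":-0.4,"y":1.5,"z":0,"ax":0,"ay":0,"az":0,"grip":36},{"x":-0.8,"y":3,"z":0,"ax":0,"ay":0,"az":0,"grip":36},{"x":-1.2,"y":4.5,"z":0,"ax":0,"ay":0,"az":0,"grip":36},{"x":-1.6,"y":6,"z":0,"ax":0,"ay":0,"az":0,"grip":36},{"x":-1.9,"y":7.3,"z":0,"ax":0,"ay":0,"az":0,"grip":36},{"x":-1.95,"y":7.9,"z":-1,"ax":0,"ay":0,"az":0,"grip":36},{"x":-1.95,"y":7.9,"z":-2,"ax":0,"ay":0,"az":0,"grip":36},{"x":-1.95,"y":7.9,"z":-2.7,"ax":0,"ay":0,"az":0,"grip":36}])

```text
time_s: 23.63
eef_pos: [0.5193, -0.0452, 0.0976]
tcp_rot: [0.7, 0.715, 0.0, 0.0]
force: [0.5, -0.4, -1.7]
gripper_width: 0.501
```

```bash
python3 -c "
from st import *
A=snap('scene','a15');B=snap('top');s=st()
crop(A,250,160,390,300,5,'a15c')
z=s['eef_pos'][2]-.0276
print('held',z,[(j[0],j[1],j[2]) for j in jars(A,z)])
"
```

```text
t 23.73 tcp [ 0.5176 -0.0458  0.0962] jaw 1.1 tilt z [-0.004  0.001 -1.   ] j5 -0.24 F [-1.   1.1 -1.7] w_mm 43.0
held 0.06862556666514462 [(array([0.5284, 0.0978]), array([349., 190.]), np.int32(253)), (array([0.5324, 0.0433]), array([339., 208.]), np.int32(208)), (array([ 0.515, -0.045]), array([314., 235.]), np.int32(239))]
```

View pics/a15c.png

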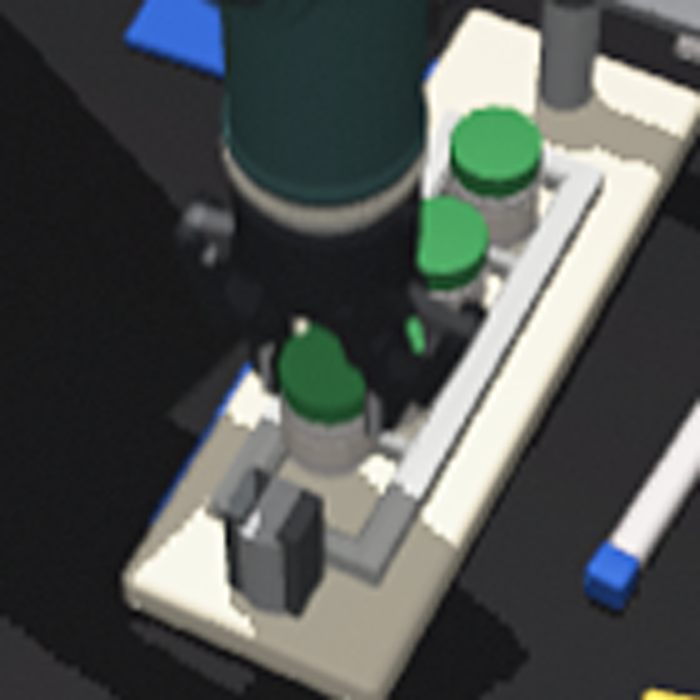

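Call:
servo_tool(deltas=[{"x":0.06,"y":-0.05,"z":0,"ax":0,"ay":0,"az":0,"grip":36},{"x":0.06,"y":-0.05,"z":-0.5,"ax":0,"ay":0,"az":0,"grip":36},{"x":0.06,"y":-0.05,"z":-0.8,"ax":0,"ay":0,"az":0,"grip":36},{"x":0.06,"y":-0.05,"z":-1.1,"ax":0,"ay":0,"az":0,"grip":36},{"x":0.06,"y":-0.05,"z":-1.35,"ax":0,"ay":0,"az":0,"grip":36},{"x":0.06,"y":-0.05,"z":-1.5,"ax":0,"ay":0,"az":0,"grip":36},{"x":0.06,"y":-0.05,"z":-1.6,"ax":0,"ay":0,"az":0,"grip":36},{"x":0.06,"y":-0.05,"z":-1.6,"ax":0,"ay":0,"az":0,"grip":36}])

```text
time_s: 24.4
eef_pos: [0.5211, -0.0475, 0.0575]
tcp_rot: [0.701, 0.714, 0.0, -0.0]
force: [1.3, 5.2, -2.1]
gripper_width: 0.504
```

Call:
servo_tool(deltas=[{"x":0,"y":0.05,"z":0,"ax":0,"ay":0,"az":0,"grip":36},{"x":0,"y":0.05,"z":-0.07,"ax":0,"ay":0,"az":0,"grip":36},{"x":0,"y":0.05,"z":-0.07,"ax":0,"ay":0,"az":0,"grip":36},{"x":0,"y":0.05,"z":-0.07,"ax":0,"ay":0,"az":0,"grip":60},{"x":0,"y":0.05,"z":-0.07,"ax":0,"ay":0,"az":0,"grip":62},{"x":0,"y":0.05,"z":-0.07,"ax":0,"ay":0,"az":0,"grip":66},{"x":0,"y":0.05,"z":1,"ax":0,"ay":0,"az":0,"grip":66},{"x":0,"y":0.05,"z":2.5,"ax":0,"ay":0,"az":0,"grip":66}])

```text
time_s: 25.07
eef_pos: [0.5182, -0.0463, 0.1183]
tcp_rot: [0.701, 0.714, -0.002, -0.003]
force: [0.6, 0.1, -0.0]
gripper_width: 0.772
```

Call:
servo_tool(deltas=[{"x":0,"y":0,"z":1.5,"ax":0,"ay":0,"az":7,"grip":66},{"x":0,"y":0,"z":3,"ax":0,"ay":0,"az":14,"grip":66},{"x":0.5,"y":0.8,"z":4.3,"ax":0,"ay":0,"az":21,"grip":66},{"x":1.2,"y":2,"z":5.4,"ax":0,"ay":0,"az":28,"grip":66},{"x":1.9,"y":3.4,"z":5.7,"ax":0,"ay":0,"az":35,"grip":66},{"x":2.6,"y":4.8,"z":5.7,"ax":0,"ay":0,"az":42,"grip":66},{"x":3.3,"y":6.2,"z":5.7,"ax":0,"ay":0,"az":49,"grip":60},{"x":4,"y":7.4,"z":5.7,"ax":0,"ay":0,"az":55,"grip":60}])

```text
time_s: 25.73
eef_pos: [0.6217, 0.1405, 0.2636]
tcp_rot: [0.289, 0.957, 0.0, 0.001]
force: [0.9, 0.4, -0.7]
gripper_width: 0.704
```

Call:
servo_tool(deltas=[{"x":0.8,"y":1.5,"z":0,"ax":0,"ay":0,"az":0,"grip":60},{"x":1.6,"y":3,"z":0,"ax":0,"ay":0,"az":0,"grip":60},{"x":1.7,"y":3.1,"z":0,"ax":0,"ay":0,"az":0,"grip":60},{"x":1.7,"y":3.1,"z":0,"ax":0,"ay":0,"az":0,"grip":60},{"x":1.7,"y":3.1,"z":0,"ax":0,"ay":0,"az":0,"grip":60},{"x":1.7,"y":3.1,"z":0,"ax":0,"ay":0,"az":0,"grip":60},{"x":1.7,"y":3.1,"z":0,"ax":0,"ay":0,"az":0,"grip":60},{"x":1.7,"y":3.1,"z":0,"ax":0,"ay":0,"az":0,"grip":60}])

```text
time_s: 26.4
eef_pos: [0.6631, 0.2143, 0.2631]
tcp_rot: [0.293, 0.956, -0.0, -0.0]
force: [0.2, 0.5, 0.4]
gripper_width: 0.705
```

```bash
python3 -c "
from st import *
A=snap('scene','a16');B=snap('top','b16');s=st()
for c in (A,B):
    for j in jars(c,.028): print(*j)
crop(A,260,100,420,300,3,'a16c')
h=ray(A,(0,0),.175)
print(proj(A,[[.665,.218,.175]]),proj(B,[[.665,.218,.175]]))
crop(A,370,100,520,230,4,'a16d')
"
```

```text
t 26.5 tcp [0.6634 0.2147 0.2632] jaw 56.0 tilt z [ 0. -0. -1.] j5 -0.76 F [-0.3  0.4 -0. ] w_mm 60.2
[0.5164 0.1255] [349. 190.] 250
[0.5173 0.0669] [338. 208.] 262
[0.517  0.0122] [327. 226.] 275
[ 0.5205 -0.0468] [316. 246.] 291
[ 0.5215 -0.0469] [302. 250.] 246
[0.5179 0.126 ] [227. 250.] 245
[0.5186 0.0677] [252. 250.] 247
[0.5184 0.0124] [276. 251.] 253
[[428.75712653 159.06608656]] [[181.34272906 175.8851766 ]]
```

View pics/a16c.png

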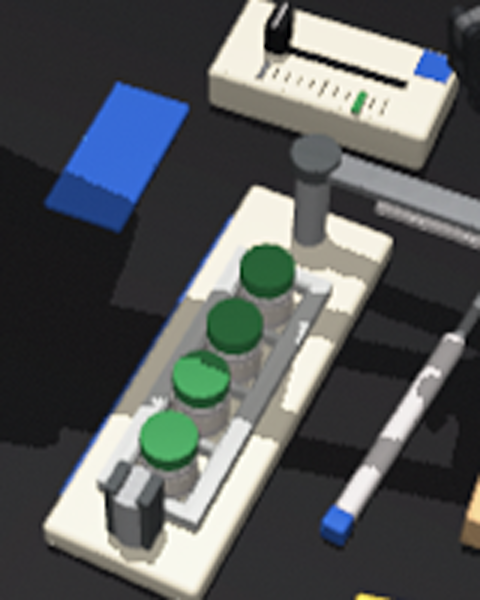

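View pics/a16d.png

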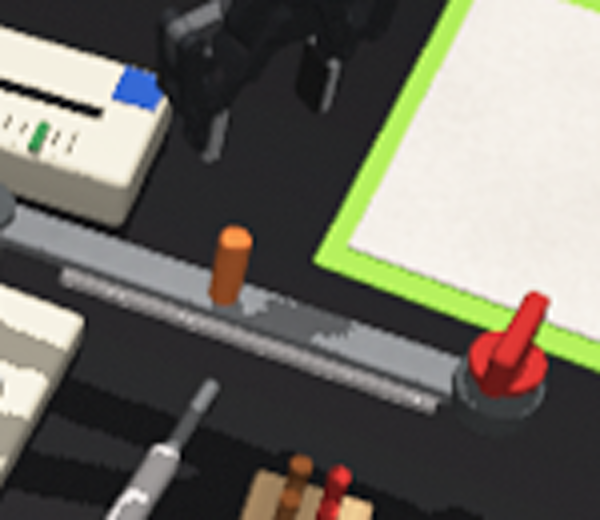

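All four jars are upright in wells 0-3. The handle is where expected, at scene (429,159). Gripping it.

Call:
servo_tool(deltas=[{"x":0.06,"y":0.12,"z":-1.5,"ax":0,"ay":0,"az":0,"grip":60},{"x":0.06,"y":0.12,"z":-3,"ax":0,"ay":0,"az":0,"grip":60},{"x":0.06,"y":0.12,"z":-4.3,"ax":0,"ay":0,"az":0,"grip":60},{"x":0.06,"y":0.12,"z":-5.05,"ax":0,"ay":0,"az":0,"grip":60},{"x":0.06,"y":0.12,"z":-5.05,"ax":0,"ay":0,"az":0,"grip":12},{"x":0.06,"y":0.12,"z":-5.05,"ax":0,"ay":0,"az":0,"grip":12},{"x":0.06,"y":0.12,"z":-5.05,"ax":0,"ay":0,"az":0,"grip":12},{"x":0.06,"y":0.12,"z":-5.05,"ax":0,"ay":0,"az":0,"grip":12}], force=20)

```text
time_s: 27.17
eef_pos: [0.6653, 0.2171, 0.1388]
tcp_rot: [0.292, 0.957, -0.001, 0.001]
force: [-3.9, -3.7, -2.9]
gripper_width: 0.206
```

Call:
servo_tool(deltas=[{"x":0,"y":-0.45,"z":0,"ax":0,"ay":0,"az":0,"grip":12},{"x":-0.02,"y":-0.9,"z":0,"ax":0,"ay":0,"az":0,"grip":12},{"x":-0.08,"y":-1.34,"z":0,"ax":0,"ay":0,"az":0,"grip":12},{"x":-0.18,"y":-1.78,"z":0,"ax":0,"ay":0,"az":0,"grip":12},{"x":-0.31,"y":-2.22,"z":0,"ax":0,"ay":0,"az":0,"grip":12},{"x":-0.47,"y":-2.64,"z":0,"ax":0,"ay":0,"az":0,"grip":12},{"x":-0.66,"y":-3.04,"z":0,"ax":0,"ay":0,"az":0,"grip":12},{"x":-0.88,"y":-3.44,"z":0,"ax":0,"ay":0,"az":0,"grip":12}])

```text
time_s: 27.83
eef_pos: [0.6461, 0.131, 0.1386]
tcp_rot: [0.292, 0.956, 0.001, 0.003]
force: [4.5, 1.9, 4.9]
gripper_width: 0.203
```

Call:
servo_tool(deltas=[{"x":-0.25,"y":-0.38,"z":0,"ax":0,"ay":0,"az":-3,"grip":12},{"x":-0.52,"y":-0.73,"z":0,"ax":0,"ay":0,"az":-6,"grip":12},{"x":-0.83,"y":-1.06,"z":0,"ax":0,"ay":0,"az":-9,"grip":12},{"x":-1.16,"y":-1.37,"z":0,"ax":0,"ay":0,"az":-12,"grip":12},{"x":-1.5,"y":-1.66,"z":0,"ax":0,"ay":0,"az":-15,"grip":12},{"x":-1.88,"y":-1.91,"z":0,"ax":0,"ay":0,"az":-18,"grip":12},{"x":-2.26,"y":-2.14,"z":0,"ax":0,"ay":0,"az":-20,"grip":12},{"x":-2.66,"y":-2.34,"z":0,"ax":0,"ay":0,"az":-20,"grip":12}])

```text
time_s: 28.5
eef_pos: [0.5787, 0.0722, 0.1383]
tcp_rot: [0.454, 0.891, 0.001, 0.003]
force: [3.8, -2.1, 8.2]
gripper_width: 0.203
```

```bash
python3 -c "
from st import *
A=snap('scene','a17');s=st()
d=s['eef_pos'][:2]-[.5153,.2094];print(np.arctan2(d[0],-d[1]),np.hypot(*d))
"
```

```text
t 28.55 tcp [0.5757 0.0711 0.1383] jaw 36.1 tilt z [ 0.002 -0.003 -1.   ] j5 -0.62 F [-0.3 -4.5 10.9] w_mm 17.2
0.4120088080336896 0.1508977843109135
```

View pics/a17.png

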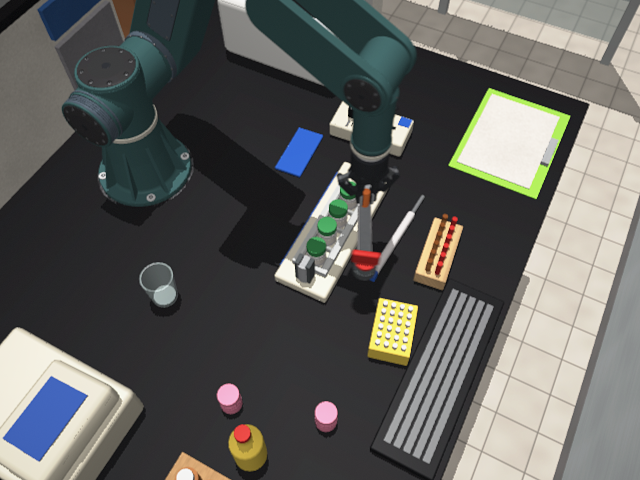

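Call:
servo_tool(deltas=[{"x":-0.29,"y":-0.12,"z":0,"ax":0,"ay":0,"az":-3,"grip":12},{"x":-0.64,"y":-0.24,"z":0,"ax":0,"ay":0,"az":-6,"grip":12},{"x":-0.98,"y":-0.33,"z":0,"ax":0,"ay":0,"az":-9,"grip":12},{"x":-1.34,"y":-0.41,"z":0,"ax":0,"ay":0,"az":-12,"grip":12},{"x":-1.7,"y":-0.46,"z":0,"ax":0,"ay":0,"az":-15,"grip":12},{"x":-2.0,"y":-0.49,"z":0,"ax":0,"ay":0,"az":-18,"grip":12},{"x":-2.18,"y":-0.5,"z":0,"ax":0,"ay":0,"az":-20,"grip":12},{"x":-2.3,"y":-0.5,"z":0,"ax":0,"ay":0,"az":-20,"grip":12}])

```text
time_s: 29.22
eef_pos: [0.5201, 0.059, 0.1383]
tcp_rot: [0.602, 0.799, -0.0, 0.003]
force: [2.8, -8.6, 7.9]
gripper_width: 0.203
```

Call:
servo_tool(deltas=[{"x":-0.04,"y":0,"z":0,"ax":0,"ay":0,"az":0,"grip":12},{"x":-0.08,"y":0,"z":0,"ax":0,"ay":0,"az":0,"grip":12},{"x":-0.12,"y":0,"z":0,"ax":0,"ay":0,"az":0,"grip":12},{"x":-0.16,"y":0,"z":0,"ax":0,"ay":0,"az":0,"grip":12},{"x":-0.2,"y":0,"z":0,"ax":0,"ay":0,"az":0,"grip":12},{"x":-0.2,"y":0,"z":0,"ax":0,"ay":0,"az":0,"grip":12},{"x":-0.2,"y":0,"z":0,"ax":0,"ay":0,"az":0,"grip":12},{"x":-0.2,"y":0,"z":0,"ax":0,"ay":0,"az":0,"grip":12}])

```text
time_s: 29.88
eef_pos: [0.518, 0.059, 0.1384]
tcp_rot: [0.601, 0.799, 0.001, 0.004]
force: [8.2, -6.8, 4.2]
gripper_width: 0.201
```

The arm is at its stop over the jars: the TCP is at x 0.518, where the geometry puts the handle, with a steady contact force. Now releasing and moving above the knob.

Call:
servo_tool(deltas=[{"x":0.12,"y":0,"z":0,"ax":0,"ay":0,"az":0,"grip":40},{"x":0.12,"y":0,"z":0,"ax":0,"ay":0,"az":0,"grip":45},{"x":0.12,"y":0,"z":0,"ax":0,"ay":0,"az":0,"grip":45},{"x":0.12,"y":0,"z":1.5,"ax":0,"ay":0,"az":0,"grip":45},{"x":0.12,"y":0,"z":3,"ax":0,"ay":0,"az":0,"grip":45},{"x":0.12,"y":-0.5,"z":4.2,"ax":0,"ay":0,"az":7,"grip":50},{"x":0.12,"y":-1.6,"z":4.8,"ax":0,"ay":0,"az":14,"grip":50},{"x":0.2,"y":-2.8,"z":4.8,"ax":0,"ay":0,"az":21,"grip":50}])

```text
time_s: 30.55
eef_pos: [0.5202, -0.0082, 0.2604]
tcp_rot: [0.441, 0.897, 0.001, 0.003]
force: [-0.2, 0.2, -0.2]
gripper_width: 0.581
```

Call:
servo_tool(deltas=[{"x":0,"y":-0.5,"z":0,"ax":0,"ay":0,"az":7,"grip":50},{"x":0,"y":-1,"z":0,"ax":0,"ay":0,"az":14,"grip":50},{"x":0,"y":-1.5,"z":0,"ax":0,"ay":0,"az":21,"grip":50},{"x":0,"y":-2,"z":0,"ax":0,"ay":0,"az":28,"grip":50},{"x":0,"y":-2.5,"z":0,"ax":0,"ay":0,"az":35,"grip":50},{"x":0.1,"y":-3,"z":0,"ax":0,"ay":0,"az":42,"grip":50},{"x":0.1,"y":-3.5,"z":0,"ax":0,"ay":0,"az":46,"grip":50},{"x":0.1,"y":-3.5,"z":0,"ax":0,"ay":0,"az":46,"grip":50}])

```text
time_s: 31.22
eef_pos: [0.5207, -0.0972, 0.2559]
tcp_rot: [0.06, 0.998, -0.0, -0.001]
force: [-0.8, 0.6, -0.5]
gripper_width: 0.584
```

```bash
python3 -c "
from st import *
A=snap('scene','a18');B=snap('top','b18');s=st()
print(proj(A,[[.5207,-.1006,.183]]),proj(B,[[.5207,-.1006,.183]]))
crop(A,230,100,390,300,4,'a18c');crop(B,170,180,360,300,4,'b18c')
"
```

```text
t 31.32 tcp [ 0.5206 -0.0954  0.256 ] jaw 82.9 tilt z [-0.002  0.001 -1.   ] j5 -1.76 F [-0.3 -0.7  0.2] w_mm 49.7
[[303.07663796 239.77667097]] [[326.22323727 242.46223968]]
```

View pics/a18c.png

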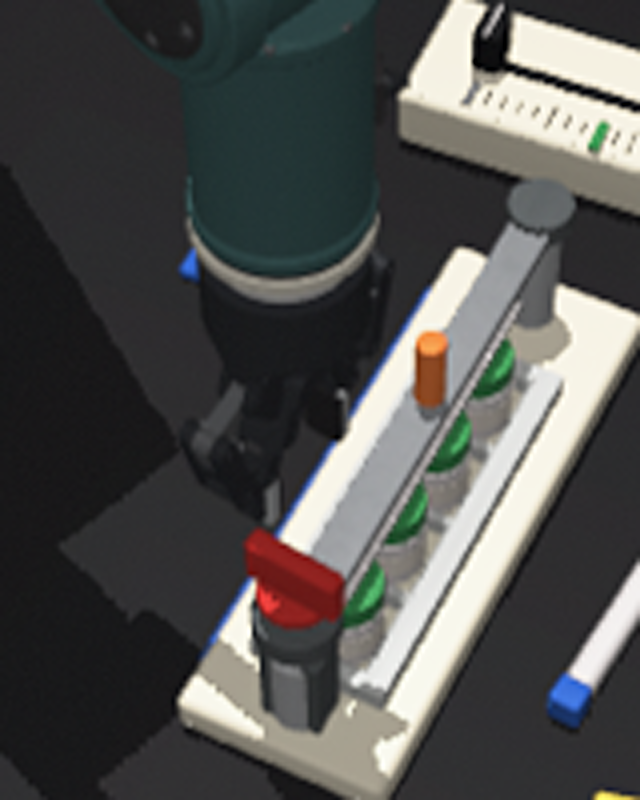

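View pics/b18c.png

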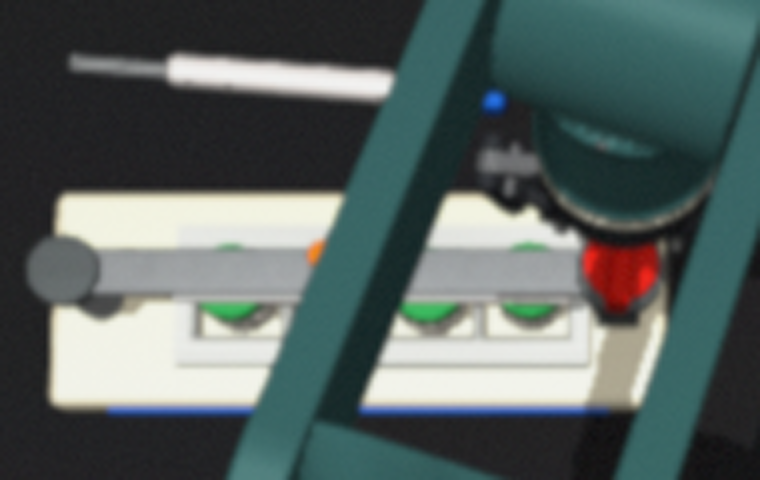

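```bash
python3 -c "
from st import *
A=snap('scene')
for a,b in(((262,533),(344,573)),((248,543),(336,587))):
    p=ray(A,(230+a[0]/4,100+a[1]/4),.183);q=ray(A,(230+b[0]/4,100+b[1]/4),.183);d=(q-p)[:2];print(p,q,np.degrees(np.arctan2(d[1],d[0])),np.hypot(*d),(p+q)/2)
"
```

```text
[ 0.49952748 -0.09391374  0.183     ] [ 0.54775796 -0.09584619  0.183     ] -2.2944517125761434 0.048269180202035064 [ 0.52364272 -0.09487997  0.183     ]
[ 0.49611594 -0.10249268  0.183     ] [ 0.54804173 -0.10501924  0.183     ] -2.785652741622046 0.05198721499716384 [ 0.52207884 -0.10375596  0.183     ]
```

Call:
servo_tool(deltas=[{"x":0.04,"y":-0.19,"z":-1.2,"ax":0,"ay":0,"az":2,"grip":50},{"x":0.04,"y":-0.19,"z":-2.4,"ax":0,"ay":0,"az":2,"grip":50},{"x":0.04,"y":-0.19,"z":-3.4,"ax":0,"ay":0,"az":2,"grip":50},{"x":0.04,"y":-0.19,"z":-4.04,"ax":0,"ay":0,"az":2,"grip":50},{"x":0.04,"y":-0.19,"z":-4.04,"ax":0,"ay":0,"az":2,"grip":30},{"x":0.04,"y":-0.19,"z":-4.04,"ax":0,"ay":0,"az":2,"grip":8},{"x":0.04,"y":-0.19,"z":-4.04,"ax":0,"ay":0,"az":2,"grip":8},{"x":0.04,"y":-0.19,"z":-4.04,"ax":0,"ay":0,"az":2,"grip":8}], force=60)

```text
time_s: 32.03
eef_pos: [0.5233, -0.0999, 0.1567]
tcp_rot: [0.043, 0.999, 0.0, 0.001]
force: [0.4, 3.4, -3.4]
gripper_width: 0.152
```

```bash
python3 -c "
from st import *
A=snap('scene','a19');s=st()
crop(A,230,140,390,300,4,'a19c')
"
```

```text
t 32.08 tcp [ 0.5232 -0.0999  0.1567] jaw 85.1 tilt z [ 0.002  0.    -1.   ] j5 -1.8 F [ 0.5  2.3 -1. ] w_mm 12.7
```

View pics/a19c.png

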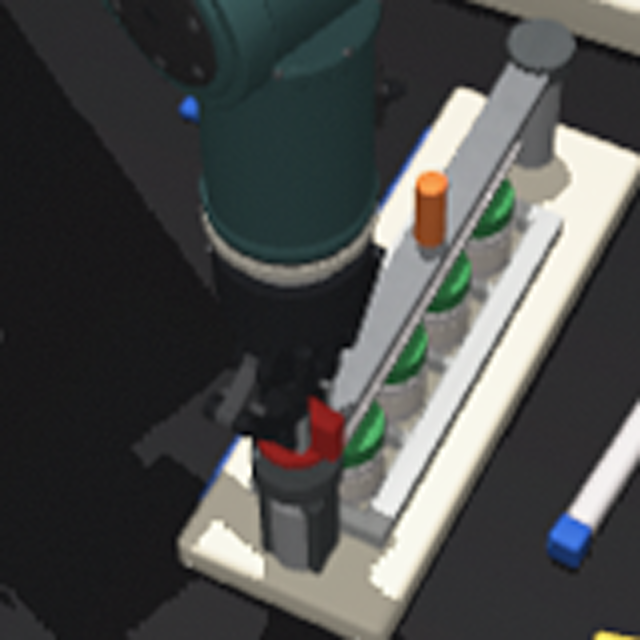

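Call:
servo_tool(deltas=[{"x":0,"y":0,"z":-0.15,"ax":0,"ay":0,"az":0,"grip":8},{"x":0,"y":0,"z":-0.3,"ax":0,"ay":0,"az":0,"grip":8},{"x":0,"y":0,"z":-0.42,"ax":0,"ay":0,"az":0,"grip":8},{"x":0,"y":0,"z":-0.42,"ax":0,"ay":0,"az":0,"grip":8},{"x":0,"y":0,"z":-0.42,"ax":0,"ay":0,"az":0,"grip":8},{"x":0,"y":0,"z":-0.42,"ax":0,"ay":0,"az":0,"grip":8},{"x":0,"y":0,"z":-0.42,"ax":0,"ay":0,"az":0,"grip":8},{"x":0,"y":0,"z":-0.42,"ax":0,"ay":0,"az":0,"grip":8}])

```text
time_s: 32.75
eef_pos: [0.5232, -0.1, 0.1458]
tcp_rot: [0.043, 0.999, 0.0, 0.001]
force: [0.3, 5.1, 5.8]
gripper_width: 0.153
```

Call:
servo_tool(deltas=[{"x":0,"y":0,"z":0,"ax":0,"ay":0,"az":-5,"grip":8},{"x":0,"y":0,"z":0,"ax":0,"ay":0,"az":-10,"grip":8},{"x":0,"y":0,"z":0,"ax":0,"ay":0,"az":-15,"grip":8},{"x":0,"y":0,"z":0,"ax":0,"ay":0,"az":-20,"grip":8},{"x":0,"y":0,"z":0,"ax":0,"ay":0,"az":-25,"grip":8},{"x":0,"y":0,"z":0,"ax":0,"ay":0,"az":-30,"grip":8},{"x":0,"y":0,"z":0,"ax":0,"ay":0,"az":-35,"grip":8},{"x":0,"y":0,"z":0,"ax":0,"ay":0,"az":-40,"grip":8}])

```text
time_s: 33.42
eef_pos: [0.5236, -0.1017, 0.1461]
tcp_rot: [0.384, 0.923, -0.001, 0.002]
force: [-0.4, -1.6, 5.7]
gripper_width: 0.151
```

```bash
python3 -c "
from st import *
A=snap('scene','a20');s=st();print(s['wrist_torque'])
crop(A,230,180,350,300,5,'a20c')
"
```

```text
t 33.47 tcp [ 0.5237 -0.1018  0.1461] jaw 44.5 tilt z [ 0.002 -0.003 -1.   ] j5 -1.1 F [-0.5 -1.3  7. ] w_mm 13.2
[-0.1346708   0.25845294 -0.00464558]
```

View pics/a20c.png

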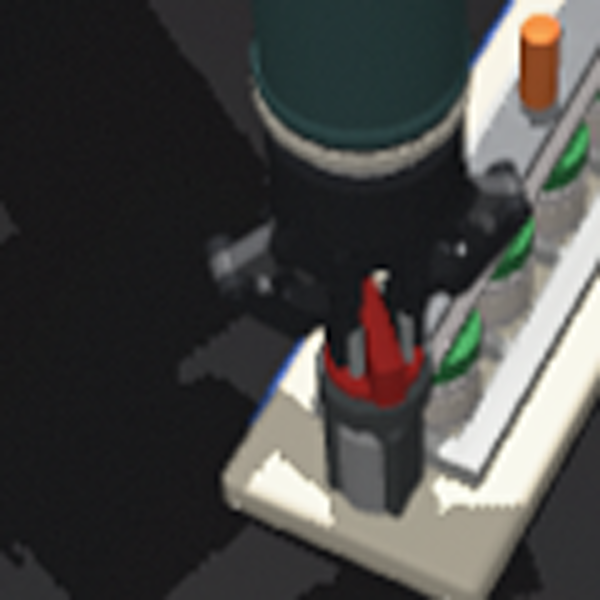

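The knob is down and turning with the grip. Continuing.

Call:
servo_tool(deltas=[{"x":0,"y":0,"z":0,"ax":0,"ay":0,"az":-6,"grip":8},{"x":0,"y":0,"z":0,"ax":0,"ay":0,"az":-12,"grip":8},{"x":0,"y":0,"z":0,"ax":0,"ay":0,"az":-18,"grip":8},{"x":0,"y":0,"z":0,"ax":0,"ay":0,"az":-24,"grip":8},{"x":0,"y":0,"z":0,"ax":0,"ay":0,"az":-30,"grip":8},{"x":0,"y":0,"z":0,"ax":0,"ay":0,"az":-36,"grip":8},{"x":0,"y":0,"z":0,"ax":0,"ay":0,"az":-42,"grip":8},{"x":0,"y":0,"z":0,"ax":0,"ay":0,"az":-48,"grip":8}])

```text
time_s: 34.13
eef_pos: [0.5227, -0.1025, 0.146]
tcp_rot: [0.726, 0.687, -0.001, 0.001]
force: [-3.5, -4.7, 6.8]
gripper_width: 0.15
```

Call:
servo_tool(deltas=[{"x":0,"y":0,"z":0,"ax":0,"ay":0,"az":-6,"grip":8},{"x":0,"y":0,"z":0,"ax":0,"ay":0,"az":-12,"grip":8},{"x":0,"y":0,"z":0,"ax":0,"ay":0,"az":-18,"grip":8},{"x":0,"y":0,"z":0,"ax":0,"ay":0,"az":-24,"grip":8},{"x":0,"y":0,"z":0,"ax":0,"ay":0,"az":-30,"grip":8},{"x":0,"y":0,"z":0,"ax":0,"ay":0,"az":-35,"grip":8},{"x":0,"y":0,"z":0,"ax":0,"ay":0,"az":-39,"grip":8},{"x":0,"y":0,"z":0,"ax":0,"ay":0,"az":-42,"grip":8}])

```text
time_s: 34.8
eef_pos: [0.5208, -0.1016, 0.1458]
tcp_rot: [0.924, 0.382, -0.002, 0.0]
force: [-7.4, -2.4, 10.8]
gripper_width: 0.155
```

```bash
python3 -c "
from st import *
A=snap('scene','a21');s=st();print(s['wrist_torque'])
crop(A,230,180,350,300,5,'a21c')
"
```

```text
t 34.85 tcp [ 0.5208 -0.1016  0.1458] jaw -45.2 tilt z [-0.003 -0.002 -1.   ] j5 0.47 F [-7.8 -1.8 10.2] w_mm 13.1
[-0.22613447  1.199291   -0.00651247]
```

Call:
servo_tool(deltas=[{"x":0,"y":0,"z":0,"ax":0,"ay":0,"az":-3,"grip":8},{"x":0,"y":0,"z":0,"ax":0,"ay":0,"az":-5,"grip":8},{"x":0,"y":0,"z":0,"ax":0,"ay":0,"az":-7,"grip":8},{"x":0,"y":0,"z":0,"ax":0,"ay":0,"az":-9,"grip":8},{"x":0,"y":0,"z":0,"ax":0,"ay":0,"az":-11,"grip":8},{"x":0,"y":0,"z":0,"ax":0,"ay":0,"az":-13,"grip":8},{"x":0,"y":0,"z":0,"ax":0,"ay":0,"az":-13,"grip":8},{"x":0,"y":0,"z":0,"ax":0,"ay":0,"az":-13,"grip":8}])

```text
time_s: 35.52
eef_pos: [0.5203, -0.101, 0.1452]
tcp_rot: [0.96, 0.278, -0.002, 0.0]
force: [-7.3, -0.6, 6.8]
gripper_width: 0.148
```

```bash
python3 -c "
from st import *
A=snap('scene','a22');s=st();print(s['wrist_torque'])
crop(A,230,180,350,300,5,'a22c')
"
```

```text
t 35.57 tcp [ 0.5203 -0.101   0.1452] jaw -57.6 tilt z [-0.004 -0.002 -1.   ] j5 0.69 F [-7.3 -0.8  6.8] w_mm 13.1
[0.1592264  0.98432365 1.90094897]
```

View pics/a22c.png

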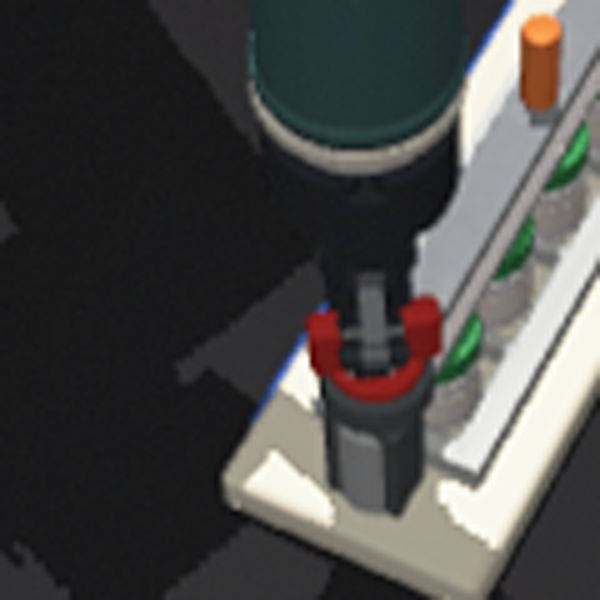

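The z torque jumped to 1.9 Nm, so the knob is on its stop. Opening and lifting to verify.

Call:
servo_tool(deltas=[{"x":0,"y":0,"z":0,"ax":0,"ay":0,"az":0,"grip":30},{"x":0,"y":0,"z":0,"ax":0,"ay":0,"az":0,"grip":40},{"x":0,"y":0,"z":0,"ax":0,"ay":0,"az":0,"grip":40},{"x":0,"y":0,"z":1,"ax":0,"ay":0,"az":0,"grip":40},{"x":0,"y":0,"z":2.5,"ax":0,"ay":0,"az":0,"grip":40},{"x":0,"y":0,"z":4,"ax":0,"ay":0,"az":0,"grip":40},{"x":-0.2,"y":1,"z":4.6,"ax":0,"ay":0,"az":0,"grip":40},{"x":-0.5,"y":2.5,"z":4.6,"ax":0,"ay":0,"az":0,"grip":40}])

```text
time_s: 36.23
eef_pos: [0.5147, -0.0406, 0.265]
tcp_rot: [0.962, 0.274, 0.005, 0.003]
force: [1.8, 0.9, -0.4]
gripper_width: 0.467
```

Call:
servo_tool(deltas=[{"x":-0.3,"y":1.5,"z":0,"ax":0,"ay":0,"az":7,"grip":40},{"x":-0.6,"y":3,"z":0,"ax":0,"ay":0,"az":14,"grip":40},{"x":-0.9,"y":4.5,"z":0,"ax":0,"ay":0,"az":21,"grip":40},{"x":-1.2,"y":6,"z":0,"ax":0,"ay":0,"az":28,"grip":40},{"x":-1.6,"y":7.5,"z":0,"ax":0,"ay":0,"az":35,"grip":40},{"x":-1.9,"y":9,"z":0,"ax":0,"ay":0,"az":42,"grip":40},{"x":-2.2,"y":10.4,"z":0,"ax":0,"ay":0,"az":49,"grip":40},{"x":-2.4,"y":11.4,"z":0,"ax":0,"ay":0,"az":56,"grip":40}])

```text
time_s: 36.9
eef_pos: [0.4495, 0.2499, 0.2602]
tcp_rot: [0.716, 0.698, 0.001, -0.0]
force: [-0.8, -0.6, -0.3]
gripper_width: 0.466
```

```bash
python3 -c "
from st import *
A=snap('scene','a23');B=snap('top','b23');s=st()
crop(A,250,130,410,310,4,'a23c');crop(B,250,180,360,290,5,'b23c');crop(B,90,220,160,330,5,'b23f')
"
```

```text
t 37.0 tcp [0.4496 0.2505 0.2601] jaw -1.5 tilt z [ 0.001  0.002 -1.   ] j5 0.4 F [-0.1  0.3  0.8] w_mm 40.1
```

View pics/a23c.png

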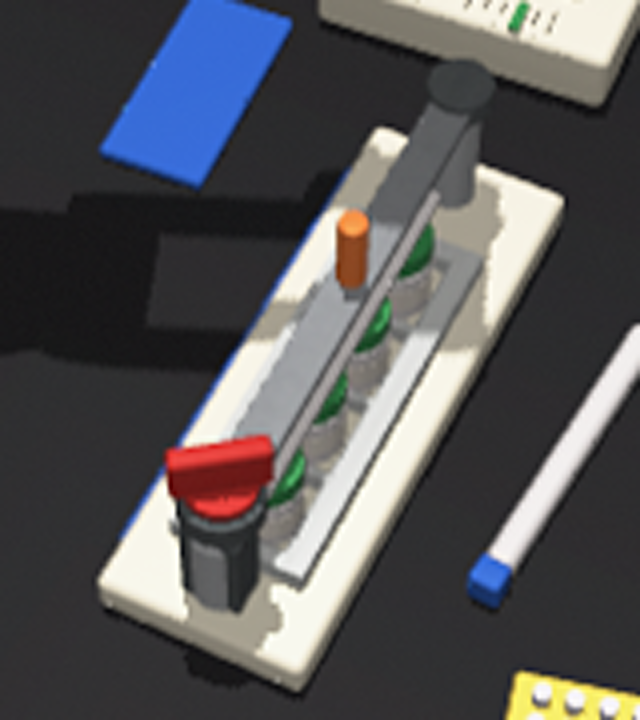

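View pics/b23c.png

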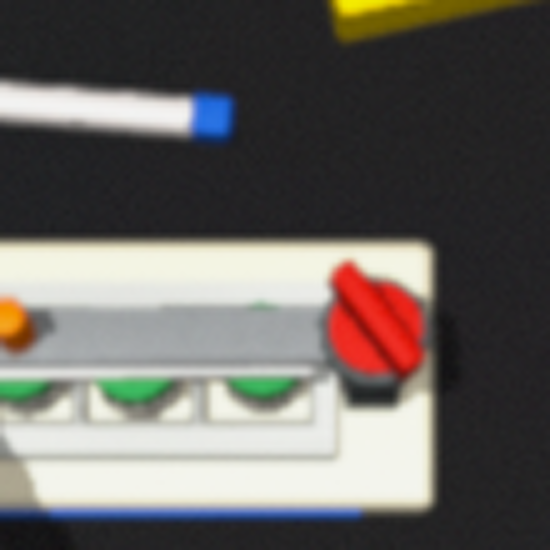

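View pics/b23f.png

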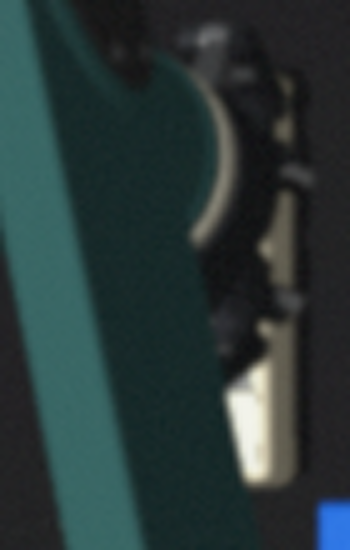

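```bash
python3 -c "
from st import *
A=snap('scene');B=snap('top')
pb=lambda x,y,z:ray(B,(90+x/5-.4,220+y/5-.4),z)
pa=lambda x,y,z:ray(A,(320+x/6-.4,90+y/6-.4),z)
print('box B TL TR BL BR',*[pb(*p,.045).round(4)[:2] for p in((60,77),(268,63),(60,494),(270,487))])
print('box A',*[pa(*p,.045).round(4)[:2] for p in((147,52),(566,182),(494,343),(58,205))])
print('track B',pb(162,140,.045),pb(160,400,.045))
print('track A',pa(454,229,.045),pa(220,160,.045))
print('wht line',pa(213,68,.082),pa(193,112,.082))
for c in'AB':
  pass
import numpy as np
# marker via colour
for c,(x0,y0,x1,y1) in((A,(360,115,400,145)),(B,(120,250,150,270))):
    hsv=cv2.cvtColor(c['img'][y0:y1,x0:x1],cv2.COLOR_BGR2HSV);m=cv2.inRange(hsv,(45,100,40),(85,255,255));ys,xs=np.nonzero(m)
    print(len(xs),xs.mean()+x0,ys.mean()+y0,ray(c,(xs.mean()+x0,ys.mean()+y0),.048))
"

```

```text
box B TL TR BL BR [0.5554 0.4323] [0.5638 0.3339] [0.3581 0.4164] [0.3628 0.3193]
box A [0.3614 0.4178] [0.5576 0.4309] [0.5662 0.3328] [0.3678 0.3182]
track B [0.52570172 0.38159025 0.045     ] [0.40243443 0.37330397 0.045     ]
track A [0.52546144 0.38379092 0.045     ] [0.41863897 0.37397643 0.045     ]
wht line [0.40634665 0.38848606 0.082     ] [0.41001522 0.36129244 0.082     ]
15 379.2 133.6 [0.49788814 0.3441266  0.048     ]
1 131.0 254.0 [0.51019455 0.35815864 0.048     ]
```

The knob is screwed in: the wing turned about 147° by eye, against 143° nominal. Now the fader, at about (0.407, 0.372), with the marker about 88 mm further along.

Call:
servo_tool(deltas=[{"x":-0.6,"y":1.5,"z":0,"ax":0,"ay":0,"az":5.7,"grip":50},{"x":-1.2,"y":3,"z":0,"ax":0,"ay":0,"az":5.7,"grip":50},{"x":-1.69,"y":4.5,"z":-1,"ax":0,"ay":0,"az":5.7,"grip":50},{"x":-1.69,"y":4.85,"z":-2.5,"ax":0,"ay":0,"az":5.7,"grip":50},{"x":-1.69,"y":4.85,"z":-4,"ax":0,"ay":0,"az":5.7,"grip":50},{"x":-1.69,"y":4.85,"z":-4,"ax":0,"ay":0,"az":5.7,"grip":50},{"x":-1.69,"y":4.85,"z":-4,"ax":0,"ay":0,"az":5.7,"grip":50},{"x":-1.69,"y":4.85,"z":-4,"ax":0,"ay":0,"az":5.7,"grip":50}])

```text
time_s: 37.77
eef_pos: [0.4093, 0.3676, 0.1615]
tcp_rot: [0.684, 0.729, 0.001, 0.0]
force: [1.0, 0.3, 0.6]
gripper_width: 0.587
```

```bash
python3 -c "
from st import *
A=snap('scene','a24');s=st()
crop(A,300,60,420,160,6,'a24c')
"
```

```text
t 37.82 tcp [0.4099 0.3682 0.1623] jaw 3.6 tilt z [ 0.003  0.002 -1.   ] j5 0.54 F [ 0.7  0.2 -0.1] w_mm 50.1
```

View pics/a24c.png

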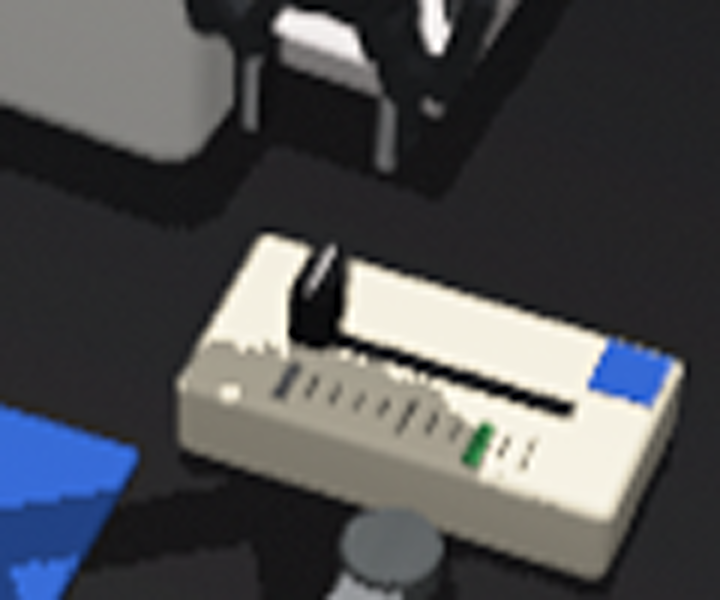

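Call:
servo_tool(deltas=[{"x":-0.08,"y":0.14,"z":-1.3,"ax":0,"ay":0,"az":0,"grip":50},{"x":-0.08,"y":0.14,"z":-2.6,"ax":0,"ay":0,"az":0,"grip":50},{"x":-0.08,"y":0.14,"z":-3.6,"ax":0,"ay":0,"az":0,"grip":50},{"x":-0.08,"y":0.14,"z":-4.15,"ax":0,"ay":0,"az":0,"grip":50},{"x":-0.08,"y":0.14,"z":-4.15,"ax":0,"ay":0,"az":0,"grip":14},{"x":-0.08,"y":0.14,"z":-4.15,"ax":0,"ay":0,"az":0,"grip":14},{"x":-0.08,"y":0.14,"z":-4.15,"ax":0,"ay":0,"az":0,"grip":14},{"x":-0.08,"y":0.14,"z":-4.15,"ax":0,"ay":0,"az":0,"grip":14}], force=20)

```text
time_s: 38.48
eef_pos: [0.4077, 0.3724, 0.0584]
tcp_rot: [0.683, 0.73, 0.002, 0.001]
force: [2.0, -2.2, 2.3]
gripper_width: 0.23
```

```bash
python3 -c "
from st import *
A=snap('scene','a25');s=st()
crop(A,320,90,420,160,6,'a25c')
"
```

```text
t 38.53 tcp [0.4077 0.3724 0.0584] jaw 3.8 tilt z [ 0.004  0.002 -1.   ] j5 0.55 F [ 1.8 -3.4  5.1] w_mm 19.4
```

View pics/a25c.png

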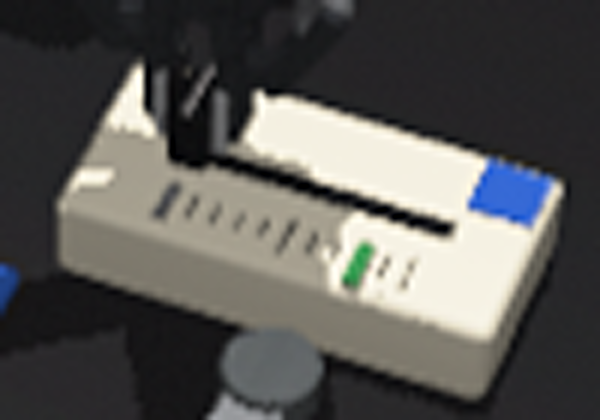

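Call:
servo_tool(deltas=[{"x":0.6,"y":0.04,"z":0,"ax":0,"ay":0,"az":0,"grip":14},{"x":1.2,"y":0.09,"z":0,"ax":0,"ay":0,"az":0,"grip":14},{"x":1.8,"y":0.13,"z":0,"ax":0,"ay":0,"az":0,"grip":14},{"x":2.4,"y":0.17,"z":0,"ax":0,"ay":0,"az":0,"grip":14},{"x":2.9,"y":0.21,"z":0,"ax":0,"ay":0,"az":0,"grip":14},{"x":3.3,"y":0.24,"z":0,"ax":0,"ay":0,"az":0,"grip":14},{"x":3.5,"y":0.26,"z":0,"ax":0,"ay":0,"az":0,"grip":14},{"x":3.5,"y":0.26,"z":0,"ax":0,"ay":0,"az":0,"grip":14}])

```text
time_s: 39.2
eef_pos: [0.496, 0.379, 0.0584]
tcp_rot: [0.684, 0.73, 0.002, 0.001]
force: [1.7, -1.1, 5.8]
gripper_width: 0.228
```

```bash
python3 -c "
from st import *
A=snap('scene','a26');s=st()
crop(A,320,90,420,160,6,'a26c')
u=np.array([.9973,.0732]);print(u@s['eef_pos'][:2])
"
```

```text
t 39.25 tcp [0.4957 0.379  0.0584] jaw 3.8 tilt z [ 0.004  0.002 -1.   ] j5 0.48 F [ 1.7 -1.7  5.2] w_mm 19.6
0.5221239973256468
```

View pics/a26c.png

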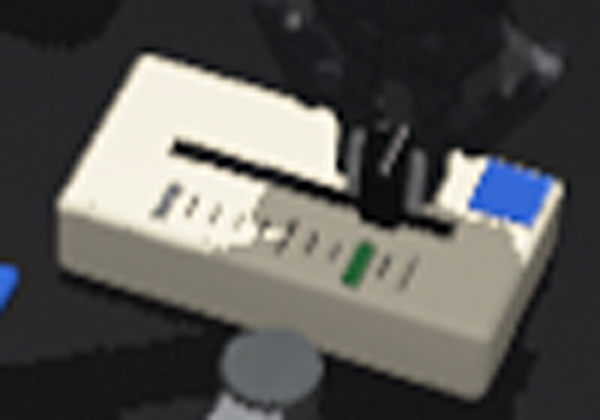

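Call:
servo_tool(deltas=[{"x":0,"y":0,"z":0,"ax":0,"ay":0,"az":0,"grip":30},{"x":0,"y":0,"z":0,"ax":0,"ay":0,"az":0,"grip":40},{"x":0,"y":0,"z":0,"ax":0,"ay":0,"az":0,"grip":40},{"x":0,"y":0,"z":1,"ax":0,"ay":0,"az":0,"grip":40},{"x":0,"y":0,"z":2.5,"ax":0,"ay":0,"az":0,"grip":40},{"x":0,"y":0,"z":4,"ax":0,"ay":0,"az":0,"grip":40},{"x":-0.8,"y":0.8,"z":5.5,"ax":0,"ay":0,"az":0,"grip":40},{"x":-2,"y":1.8,"z":6.5,"ax":0,"ay":0,"az":0,"grip":40}])

```text
time_s: 39.92
eef_pos: [0.4518, 0.4183, 0.2168]
tcp_rot: [0.685, 0.729, 0.002, 0.001]
force: [0.1, 1.0, 0.1]
gripper_width: 0.468
```

Call:
servo_tool(deltas=[{"x":-1.5,"y":1,"z":0,"ax":0,"ay":0,"az":0,"grip":40},{"x":-3,"y":2,"z":0,"ax":0,"ay":0,"az":0,"grip":40},{"x":-4.5,"y":3,"z":0,"ax":0,"ay":0,"az":0,"grip":40},{"x":-6,"y":4,"z":0,"ax":0,"ay":0,"az":0,"grip":40},{"x":-7.4,"y":5,"z":0,"ax":0,"ay":0,"az":0,"grip":40},{"x":-8.5,"y":6,"z":0,"ax":0,"ay":0,"az":0,"grip":40},{"x":-9,"y":6,"z":0,"ax":0,"ay":0,"az":0,"grip":40},{"x":-9,"y":6,"z":0,"ax":0,"ay":0,"az":0,"grip":40}])

```text
time_s: 40.58
eef_pos: [0.2193, 0.5697, 0.2131]
tcp_rot: [0.682, 0.732, -0.001, -0.001]
force: [0.5, 0.5, 0.3]
gripper_width: 0.469
```

```bash
python3 -c "
from st import *
A=snap('scene','a27');B=snap('top','b27');s=st()
crop(A,320,90,420,160,7,'a27c');crop(B,90,220,160,330,5,'b27c')
for c in (A,B):
    for j in jars(c,.028): print(*j)
"
```

```text
t 40.68 tcp [0.2232 0.5681 0.2131] jaw 3.9 tilt z [-0.    -0.001 -1.   ] j5 1.02 F [-0.6 -0.1 -1.3] w_mm 40.0
```

View pics/a27c.png

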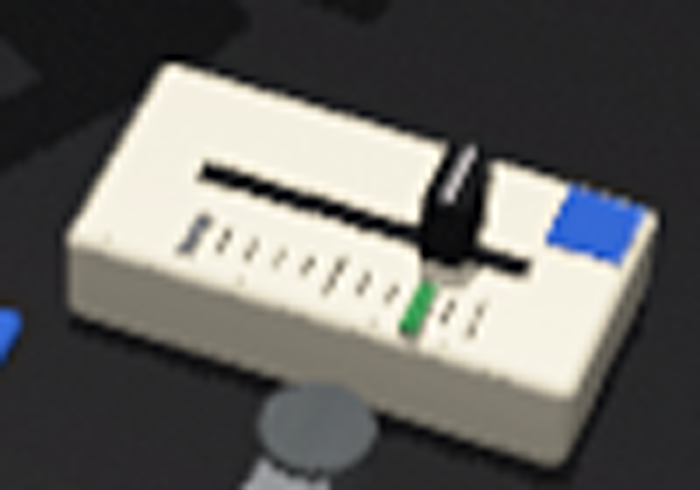

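View pics/b27c.png

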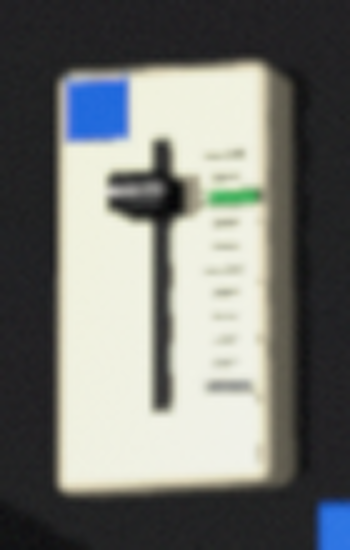

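```bash
python3 -c "
from st import *
A=snap('scene');B=snap('top')
th=np.radians(4.2);u=np.array([np.cos(th),np.sin(th)]);n=np.array([-u[1],u[0]])
def bright(c,x0,y0,x1,y1):
    g=c['img'][y0:y1,x0:x1].astype(float); return g
def cen(c,box,kind,z):
    x0,y0,x1,y1=box;im=c['img'][y0:y1,x0:x1].astype(float)
    if kind=='g': w=np.clip(im[...,1]-im[...,[0,2]].max(2)-15,0,None)
    ys,xs=np.mgrid[y0:y1,x0:x1];p=(np.sum(w*xs)/w.sum(),np.sum(w*ys)/w.sum());P=ray(c,p,z)[:2];return p,P,u@P,n@P
print('mA',cen(A,(372,124,386,142),'g',.048));print('mB',cen(B,(128,255,146,264),'g',.048))
for nm,p in(('line A',(320+459/7-.43,90+175/7-.43)),):
    P=ray(A,p,.082)[:2];print(nm,p,P,u@P,n@P)
p=(90+137/5-.4,220+193/5-.4);P=ray(B,p,.082)[:2];print('line B',P,u@P,n@P)
crop(A,375,100,400,135,16,'a28c');crop(B,105,245,150,270,14,'b28c')
"
```

```text
mA ((np.float64(379.203125), np.float64(133.4609375)), array([0.49769888, 0.34455935]), np.float64(0.5215972017154813), np.float64(0.3071834605606312))
mB ((np.float64(136.10852237890865), np.float64(258.92765174739424)), array([0.49861135, 0.34528092]), np.float64(0.5225600660839899), np.float64(0.30783626901094785))
line A (385.14142857142855, 114.57) [0.49491025 0.38034203] 0.5214367259755002 0.34307427917071215
line B [0.49457654 0.37807896] 0.5209381662117128 0.3408417239495687
```

View pics/a28c.png

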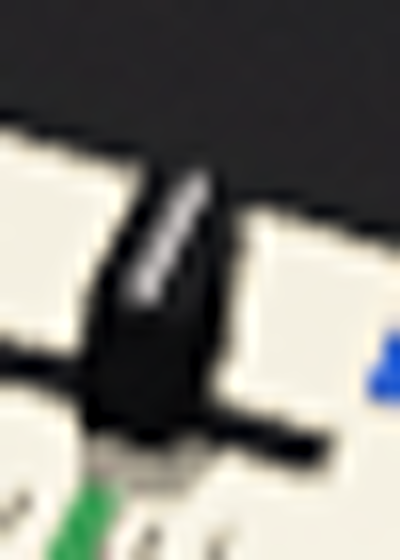

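View pics/b28c.png

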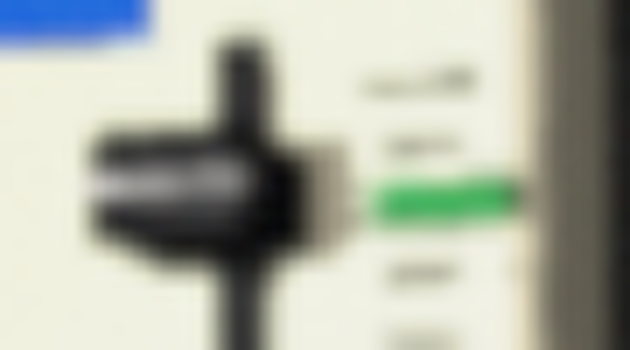

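View pics/a27.png

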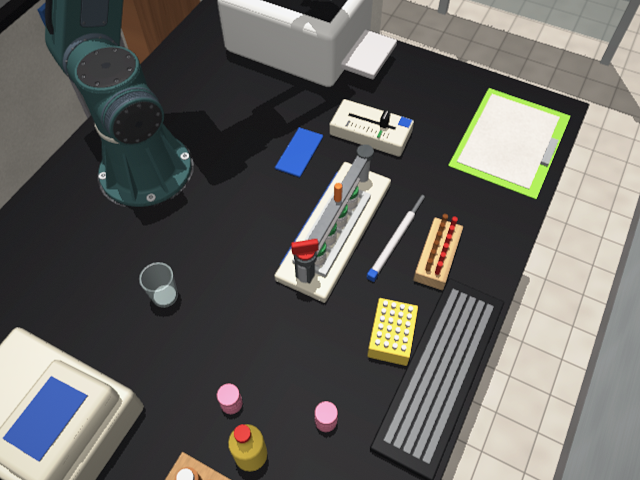

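View pics/b27.png

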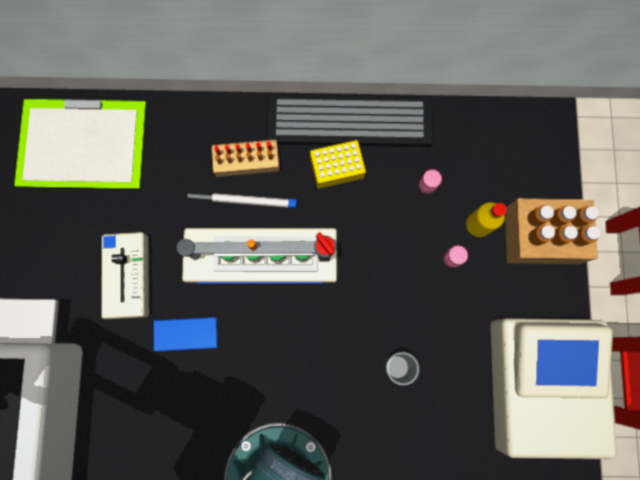

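```bash
python3 -c "
from st import *
B=snap('top');A=snap('scene')
crop(A,260,130,400,310,4,'a29c')
# wing centroid/direction from top
hsv=cv2.cvtColor(B['img'],cv2.COLOR_BGR2HSV)
print(proj(A,[[.5207,-.1006,.183],[.5207,-.1006,.173]]),proj(B,[[.5207,-.1006,.183],[.5207,-.1006,.173]]))
"
```

```text
[[303.07663796 239.77667097]
 [303.2008102  242.38188177]] [[326.22323727 242.46223968]
 [326.11943302 243.30188858]]
```

View pics/a29c.png

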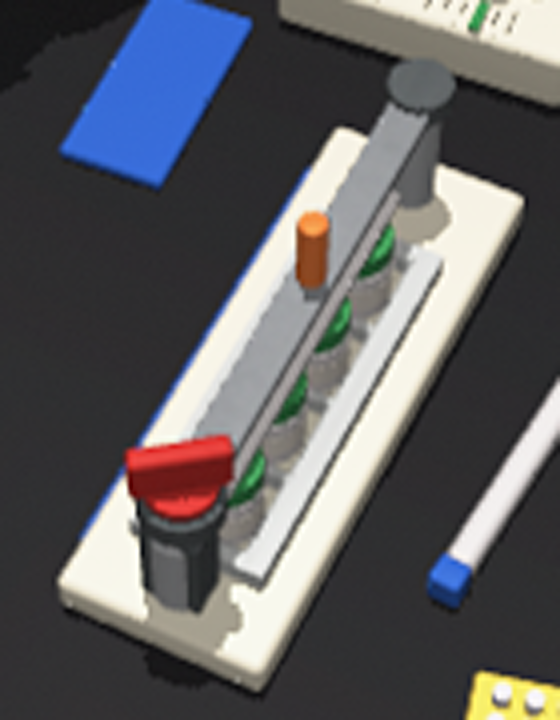

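```bash
python3 -c "
from st import *
A=snap('scene');B=snap('top')
print(ray(A,(338,184.8),.175),ray(B,(251,243.5),.175))
st();print(manip.hand_in())
"
```

```text
[0.51846064 0.06182063 0.175     ] [0.5172592  0.06048849 0.175     ]
t 40.98 tcp [0.2255 0.5676 0.2133] jaw 3.7 tilt z [ 0. -0. -1.] j5 1.02 F [ 0.6  0.8 -0.3] w_mm 39.9
the job is handed in; nothing more can be done
None
```

I finished the whole job in the order asked and handed it in at about 41 s. The gripper was open and clear of everything.

- **Arm back:** I swung the hold-down arm to its back stop. The wrist force peaked at about 47 N against the stop.
- **Jars:** All four green-capped jars were set down in wells 3, 2, 1 and 0. One was knocked aside mid-run, so I found it again before gripping it. With the arm still open, both cameras showed all four upright and centred in their wells to within about 2 mm.
- **Arm over the jars:** The arm is at its front stop. Both cameras put the handle within about 2 mm of where the geometry says it should be.
- **Knob:** I pushed it down about 11 mm and turned it clockwise until the torque jumped to 1.9 Nm. Afterwards it stayed down by itself. The wing looked turned about 147°, against 143° (2.5 rad) nominal, which is within what I can read off the picture.
- **Fader:** It was moved last and is level with the green marker. The scene camera put it within 0.2 mm. My first top-camera reading was 1.6 mm off, and reading the line again in an enlarged crop brought it under 1 mm.
- **Last checks:** My jar finder found nothing in the final pictures because the bar covers most of the caps. I checked the jars there by eye, and all four still stood in the wells. The bystanders and the pink look-alikes look unmoved.

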